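# Put the spare cell and bush away in the organiser's top drawer

### The arm

A 7-joint arm with a two-finger parallel gripper is mounted at the origin on the work surface; the furniture and walls round the work are solid. World frame = base frame: x ahead of the robot, y to its left, z up, the work surface at z = 0. Lengths are in m, angles in rad, forces in N, time in s.
With the tool pointing down it reaches from about 0.35 to 0.9 m from the base axis. Payload 8.1 kg.
Tool frame: the origin (TCP) lies at the very end of the fingers, on their centre line; the grasp point (between the pads) lies 19 mm behind it; z points along the fingers, y is the line along which they close (so a half turn about z gives the same grasp; the last joint's range is limited). The gripper opens to 92 mm and grips with 3 to 60 N. Pads are 19 mm wide; open, the fingers measure 130 mm over their backs; the gripper's body (75 mm by 190 mm) begins 47 mm behind the grasp point.
Start: joints at [1.211, 0.434, 0.025, 1.573, -0.012, 1.134, -0.075], TCP at [0.159, -0.605, 0.203] pointing down, gripper open.
Joint ranges: [-2.62, 2.62], [-0.44, 2.09], [-1.27, 1.32], [0.08, 2.57], [-1.32, 4.46], [0.12, 2], [-2.74, 2.74]. Speed limits (rad/s): [2.22, 2.22, 3.01, 3.01, 3.14, 3.14, 3.14].

### API

Orientations are given as a unit quaternion [x, y, z, w].
In Python, from cell import status, vision, order gives the robot as it stands.
- The arm moves only by the tool send_rows, never from a script. Its argument "targets" is a list of rows, each an object of numbers: "dx", "dy", "dz": the shift along the tool's x, y, z as a fraction of full scale; "wx", "wy", "wz": the turn, a rotation vector about the tool's x, y, z as a fraction of full scale; "hand": the closure, from -1 (fully open) to 1 (shut). In form: [{"dx": .., "dy": .., "dz": .., "wx": .., "wy": .., "wz": .., "hand": ..}, ...]. A call has 1 to 12 rows; each row shifts and turns the commanded pose from where the row before left it, along the tool's axes as they then stand; what a row does not reach is not made up. Full scale, the value 1, is 0.15 m for a shift and 120 degrees for a turn. A row lasts 1/10 s, in which the tool goes at most 50 mm and 8.59 degrees, less where a joint would pass 70% of its speed; a pose out of reach is approached as far as the arm can. A call with a number of a shift or a turn outside -1 to 1 is refused whole. A call with a gripper value outside its range is refused whole. The fingers move at their own pace and stop on an object; "newtons" is the grip in N (left out, the last holds). Time passes only in rows, so rows that do not move let the fingers close. It gives the time, the measured TCP pose, the force, the opening and the grip force at its end, in the units of the state.
- status.get_obs(): the state, without advancing time (a new reading comes with each control period).
- vision.camera(name): name is "side" or "top"; returns a dict with "frame" (384x512x3 uint8, red, green, blue), "z_map" (384x512 float32, m along the optical axis (not along the pixel's ray), 0 where there is no reading), "vertical_fov" (degrees; the focal length in pixels is half the picture's height over the tangent of half this angle, whatever the lens; pixels are square), "cx", "cy" (the principal point, pixels), "distortion" ([k1, k2, p1, p2, k3] as OpenCV has them; the pictures are not rectified), "extrinsics" (4x4, takes a point from world to camera coordinates). Camera axes: x right, y up, looking along -z (the intrinsics and any distortion apply to the point x, -y, -z); pixel columns grow to the right and rows downward; lengths in m; the calibration is good to about 2 mm. A picture is of the moment at which its call begins.
- order.close_job(): hands the job in; it is judged then, once.
The state is a dict: "t": time; "joint_positions": joint angles; "qvel": joint speeds; "tau": joint torques, N m; "tool_pos": TCP position; "tool_rot": TCP orientation; "force": force on the tool from outside, world axes, zero at the start; "ft_torque": the same for the moment, N m; "finger_gap": opening from 0.0 (shut) to 1.0 (fully open); "grasp_force": force on a finger pad.
Only numpy, scipy, OpenCV 4.12 (cv2) and the standard library are available. Lean on these libraries where they do the work, as an engineer would, in place of code of your own. Each camera call takes 0.05 s, during which the arm holds its last target. There are 200 camera calls.

### The job

Tidy the two loose spares, the AA cell and the white nylon bush lying on the table, into the top drawer of the grey parts organiser. First lift the white flask out of the drawer's way and stand it upright on the table well clear of it, then pull the top drawer out to its stop and lay each spare (do not drop it from a height) in the compartment, left or right of the divider, that already holds one of its kind. Finally push the drawer fully home; do not let the drawer or cabinet bump the flask, and leave the red cups and the sauce bottle standing where they are.

Things in the scene. Friction and masses are not known exactly. Their poses are not given: they have to be found in the camera images.
- organiser: dark grey three-drawer parts organiser, clear drawer fronts, fixed on the table: 130 mm deep, 200 mm wide, 128 mm high. Origin: centre of its underside, z up. Drawer face at its own x = -0.058, looking along -x; back at +0.072; +y is to the left of someone facing the drawers. A black knob in the middle of each front. Only the top drawer runs.
- organiser_drawer2 (a joint): travel of the top drawer along the organiser's -x, in m: 0 shut, 0.085 fully out at its stop; runs very lightly and may start a little ajar.
- drawer_knob (a point): centre of the top drawer's knob (moves with it): round, 16.5 mm across, standing 13.5 mm out of the drawer front, axis along the organiser's x; 106 mm above the table, 22 mm below the organiser's top: pinch it from above across the organiser's y. Axes as the organiser's.
- drawer_floor (a point): centre of the top drawer's inner floor (moves with it), 89 mm above the table; axes as the organiser's. Inner space x +-0.0587, y +-0.094; front 36 mm, other walls 28 mm above the floor. A grey divider 4 mm thick, 24.5 mm high, at y = 0 makes a left (+y) and a right (-y) compartment. At the stop, x -0.0587 to +0.022 is open from above; the rest is under the cabinet. Flat screws are drawn on it.
- cell: the loose AA cell, black and copper, lying on the table: 50 mm long along its own y, 14 mm thick; origin at the centre of its underside. Grasp across the 14 mm barrel.
- bush: the loose white nylon bush, a disc 33 mm in diameter (z axis) and 14 mm high, lying flat on the table; origin at the centre of its underside.
- cell_stored: another AA cell of the same kind, lying in one compartment of the top drawer roughly front to back near the outer wall; 50 mm along its own y, 14 mm thick; origin at the centre of its underside. Which compartment differs from case to case.
- bush_stored: another white nylon bush, 33 mm x 14 mm, lying in the other compartment of the top drawer; origin at the centre of its underside.
- flask: white plastic flask with an orange and black label, full, about 0.3 kg, standing in front of the organiser in the top drawer's way: body 66 mm in diameter up to 102 mm, ribbed screw cap 33 mm in diameter from 102 to 122 mm. Origin at the centre of its underside, z up. Grasp the cap from above.
- red_cups: bystander: upright stack of red paper cups, 68 mm in diameter, 128 mm high, loose and light; origin at the centre of its underside.
- sauce_bottle: bystander: dark red sauce bottle, 52 mm in diameter, 146 mm high, loose, standing to the left of the drawer's path; origin at the centre of its underside.
- cup_sleeve: clutter that does not move: a tall white plastic sleeve of cups standing at the far right corner, 90 mm across, 278 mm high; origin at the centre of its underside.

How it is judged:
On the way, in this order (a step that is already met when the one before it is completed fails the run):
1. the flask stands upright on the table, let go, clear of the drawer's path, before the drawer is pulled ((x of flask in the frame of organiser below -0.195 m or y of flask in the frame of organiser above 0.135 m or y of flask in the frame of organiser below -0.135 m) and angle between flask's own z axis and vertical below 0.1 rad and height (world z) of flask between -0.01 and 0.01 m and linear speed of flask below 0.03 m/s and contact force between the fingers and flask below 0.05 N and value of joint organiser_drawer2 below 0.03 m), for 0.2 s.
2. the top drawer is out at its stop (value of joint organiser_drawer2 above 0.08 m), for 0.2 s.
3. each spare lies, let go, in the compartment that holds its kind (x of cell in the frame of drawer_floor between -0.06 and 0.06 m and y of cell in the frame of drawer_floor between -0.095 and 0.095 m and z of cell in the frame of drawer_floor between -0.006 and 0.022 m and x of bush in the frame of drawer_floor between -0.06 and 0.06 m and y of bush in the frame of drawer_floor between -0.095 and 0.095 m and z of bush in the frame of drawer_floor between -0.006 and 0.022 m and x of cell_stored in the frame of drawer_floor between -0.06 and 0.06 m and y of cell_stored in the frame of drawer_floor between -0.095 and 0.095 m and z of cell_stored in the frame of drawer_floor between -0.006 and 0.022 m and x of bush_stored in the frame of drawer_floor between -0.06 and 0.06 m and y of bush_stored in the frame of drawer_floor between -0.095 and 0.095 m and z of bush_stored in the frame of drawer_floor between -0.006 and 0.022 m and ((y of each of cell, cell_stored in the frame of drawer_floor above 0.006 m and y of each of bush, bush_stored in the frame of drawer_floor below -0.006 m) or (y of each of cell, cell_stored in the frame of drawer_floor below -0.006 m and y of each of bush, bush_stored in the frame of drawer_floor above 0.006 m)) and contact force between the fingers and cell below 0.05 N and contact force between the fingers and bush below 0.05 N and linear speed of each of cell, bush, cell_stored, bush_stored below 0.03 m/s), for 0.2 s.
At the end, for the whole second after the job is handed in: Top drawer shut within 4 mm; both cells at rest in one compartment and both bushes in the other; flask upright (0.1 rad), at rest on the table, its centre over 195 mm in front of the organiser's centre or over 135 mm to either side of it; red cups and sauce bottle within 30 mm of their start (value of joint organiser_drawer2 below 0.004 m and x of cell in the frame of drawer_floor between -0.06 and 0.06 m and y of cell in the frame of drawer_floor between -0.095 and 0.095 m and z of cell in the frame of drawer_floor between -0.006 and 0.022 m and x of bush in the frame of drawer_floor between -0.06 and 0.06 m and y of bush in the frame of drawer_floor between -0.095 and 0.095 m and z of bush in the frame of drawer_floor between -0.006 and 0.022 m and x of cell_stored in the frame of drawer_floor between -0.06 and 0.06 m and y of cell_stored in the frame of drawer_floor between -0.095 and 0.095 m and z of cell_stored in the frame of drawer_floor between -0.006 and 0.022 m and x of bush_stored in the frame of drawer_floor between -0.06 and 0.06 m and y of bush_stored in the frame of drawer_floor between -0.095 and 0.095 m and z of bush_stored in the frame of drawer_floor between -0.006 and 0.022 m and ((y of each of cell, cell_stored in the frame of drawer_floor above 0.006 m and y of each of bush, bush_stored in the frame of drawer_floor below -0.006 m) or (y of each of cell, cell_stored in the frame of drawer_floor below -0.006 m and y of each of bush, bush_stored in the frame of drawer_floor above 0.006 m)) and linear speed of each of cell, bush, cell_stored, bush_stored, flask below 0.03 m/s and (x of flask in the frame of organiser below -0.195 m or y of flask in the frame of organiser above 0.135 m or y of flask in the frame of organiser below -0.135 m) and angle between flask's own z axis and vertical below 0.1 rad and height (world z) of flask between -0.01 and 0.01 m); the robot touches nothing.
It fails at once if the flask is tipped (more than 0.5 rad) (angle between flask's own z axis and vertical above 0.5 rad).
It fails at once if the organiser or its drawer bumps the flask (more than 3 N) (contact force between organiser and flask above 3 N).
It fails at once if the red cups are moved more than 30 mm or tipped (distance of red_cups from where it was at the start of the episode above 0.03 m or angle between red_cups's own z axis and vertical above 0.35 rad).
It fails at once if the sauce bottle is moved more than 30 mm or tipped (distance of sauce_bottle from where it was at the start of the episode above 0.03 m or angle between sauce_bottle's own z axis and vertical above 0.35 rad).
It fails at once if the loose cell or bush falls freely faster than 0.9 m/s (dropped from more than about 40 mm) ((contact force between cell and anything else below 0.01 N and linear speed of cell above 0.9 m/s) or (contact force between bush and anything else below 0.01 N and linear speed of bush above 0.9 m/s)).
It also fails if it takes over 72 s, if anything falls off the work surface, if the arm or the gripper's body presses on something with over 40 N, if the wrist force passes 120 N, or if a joint passes its speed limit or range.

## Working session

There is one attempt and no reset: what is moved stays moved. The work goes in short steps, Python scripts to look and compute and a tool call to move; the robot and the scene stay as the last step left them, time stands still between calls to the robot, and variables do not carry over. Pictures are saved under pics/ and viewed, at most 10 in all, crops included, and the job is handed in when it is done.

Besides the shell and the picture viewer there is one more tool, called after "Request:" as a command line: name --argument value ..., lists and objects as JSON in quotes. send_rows: Moves the arm, as the interface text tells. Its arguments: {"type":"object","properties":{"targets":{"type":"array"},"newtons":{"type":"number"}},"required":["targets"]}

```bash
mkdir -p pics
cat > h.py <<'E'
import numpy as np, cv2
from cell import status, vision, order
def cam(n):
    c=vision.camera(n); h=c["frame"].shape[0]
    f=h/2/np.tan(np.radians(c["vertical_fov"]/2))
    c["K"]=np.array([[f,0,c["cx"]],[0,f,c["cy"]],[0,0,1]]); c["D"]=np.array(c["distortion"],float)
    c["E"]=np.array(c["extrinsics"]); return c
def rays(c,uv):
    p=cv2.undistortPoints(np.array(uv,float).reshape(-1,1,2),c["K"],c["D"]).reshape(-1,2)
    d=np.c_[p[:,0],-p[:,1],-np.ones(len(p))]; R=c["E"][:3,:3]; o=-R.T@c["E"][:3,3]
    return o,d@R
def plane(c,uv,z):
    o,d=rays(c,uv); return o+d*((z-o[2])/d[:,2])[:,None]
def cloud(c):
    h,w=c["z_map"].shape; v,u=np.mgrid[:h,:w]
    o,d=rays(c,np.c_[u.ravel(),v.ravel()]); return (o+d*c["z_map"].ravel()[:,None]).reshape(h,w,3)
def save(c,name,box=None,s=1):
    f=c["frame"][...,::-1]
    if box: f=f[box[1]:box[3],box[0]:box[2]]
    cv2.imwrite("pics/"+name,cv2.resize(f,None,fx=s,fy=s,interpolation=cv2.INTER_CUBIC))
E
python3 - <<'E'
from h import *
for n in("top","side"):
    c=cam(n); save(c,n+"0.png",s=1.5); print(n,c["K"][0,0],c["D"],-c["E"][:3,:3].T@c["E"][:3,3],c["E"][:3,:3].round(2).tolist())
print(status.get_obs())
E
```

```text
top 366.958680613186 [-0.12130575  0.          0.          0.          0.        ] [ 0.26431545 -0.05026274  1.19439801] [[-0.01, -1.0, -0.01], [0.98, -0.01, 0.2], [-0.2, -0.01, 0.98]]
side 403.6702526161341 [-0.05899464  0.          0.          0.          0.        ] [ 0.59710447 -0.88168137  0.8261256 ] [[0.99, 0.13, -0.02], [-0.07, 0.66, 0.75], [0.11, -0.74, 0.66]]
{'t': 0.1, 'joint_positions': array([ 1.21139106,  0.43514964,  0.02496792,  1.57401852, -0.01157143,
        1.13396485, -0.07507707]), 'qvel': array([-0.00067441, -0.00189177, -0.00070761, -0.00354831,  0.00022698,
        0.00065482,  0.00144332]), 'tau': array([ 2.35128144e-03, -6.69133544e+01,  9.87526216e-01, -3.15151334e+01,
       -6.05909689e-02,  3.73935560e-02,  6.56231532e-05]), 'tool_pos': array([ 0.15856094, -0.60404984,  0.20262088]), 'tool_rot': array([ 9.91769340e-01,  1.28035495e-01, -1.63626561e-04, -6.78560558e-04]), 'force': array([0.58534328, 0.81885679, 0.50403353]), 'ft_torque': array([-0.03624783,  0.00662087, -0.0005497 ]), 'grasp_force': 0.0, 'finger_gap': 1.0000808838073598}
```

```bash
ls pics
```

```text
side0.png
top0.png
```

View pics/top0.png

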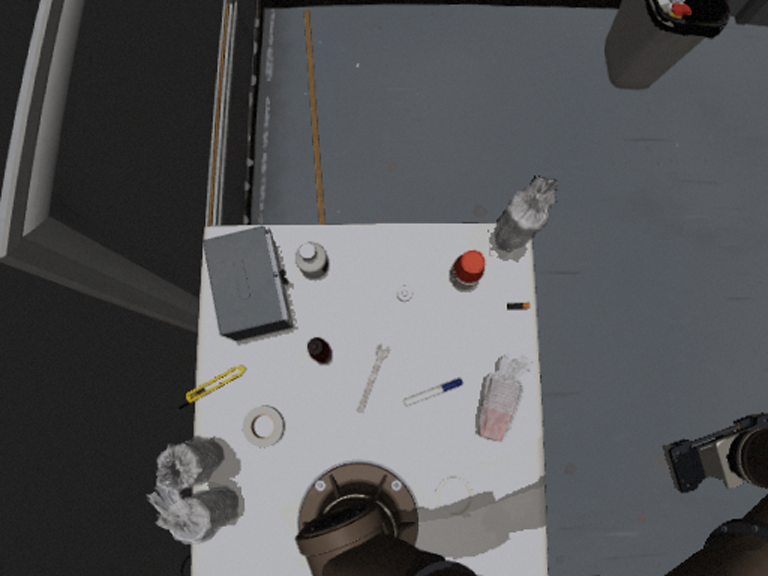

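View pics/side0.png

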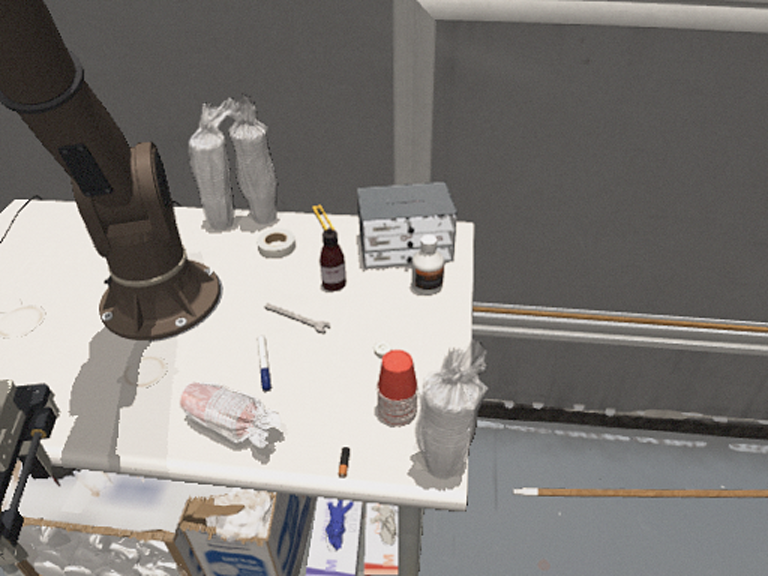

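Top view (at 1.5x scale): organiser at about (248,285) facing image right (world -y), flask cap (307,252), bush (405,293), cell (518,306), cups (469,267), sauce bottle (319,350). The side view agrees. Next I measure the positions from masks.

Run:
```python
from h import *
for n in("top","side"):
    c=cam(n); P=cloud(c); f=c["frame"].astype(int); z=P[...,2]; print(n)
    hsv=cv2.cvtColor(c["frame"],cv2.COLOR_RGB2HSV)
    def box(x0,x1,y0,y1): return (P[...,0]>x0)&(P[...,0]<x1)&(P[...,1]>y0)&(P[...,1]<y1)&(c["z_map"]>0)
    m=box(.35,.8,.0,.45)&(z>.12)&(z<.136)&(hsv[...,2]<150)
    k,l,s,_=cv2.connectedComponentsWithStats(m.astype(np.uint8)); i=1+s[1:,4].argmax()
    v,u=np.nonzero(l==i)
    cs,_=cv2.findContours((l==i).astype(np.uint8),0,2); q=max(cs,key=cv2.contourArea).reshape(-1,2)
    W=plane(c,q,.128)[:,:2]; r=cv2.minAreaRect(W.astype(np.float32)); print("org",r,cv2.boxPoints(r).tolist(),np.median(z[l==i]))
    def rep(name,m,zp):
        m=cv2.morphologyEx(m.astype(np.uint8),cv2.MORPH_CLOSE,np.ones((3,3)))
        k,l,s,ce=cv2.connectedComponentsWithStats(m)
        for i in range(1,k):
            if s[i,4]<15: continue
            v,u=np.nonzero(l==i); q=np.c_[u,v].astype(float)
            W=plane(c,q,zp)[:,:2]; r=cv2.minAreaRect(W.astype(np.float32))
            print(name,s[i].tolist(),np.round(r[0],4),np.round(r[1],4),round(r[2],1),"cloud",np.median(P[l==i],0).round(4),"zmax",z[l==i].max().round(3))
    rep("cap",box(.5,.75,-.1,.17)&(z>.112)&(z<.13)&(hsv[...,2]>110),.122)
    rep("cups",box(.4,.8,-.45,-.1)&(hsv[...,1]>150)&(z>.115)&(z<.14),.128)
    rep("cell",box(.4,.7,-.5,-.3)&(z>.004)&(z<.03)&((hsv[...,2]<90)|(hsv[...,1]>100)),.007)
    rep("bush",box(.45,.65,-.22,-.08)&(z>.008)&(z<.03),.014)
    rep("sauce",box(.4,.6,.0,.15)&(z>.1)&(z<.16),.146)
    rep("sleeve",box(.6,.9,-.5,-.3)&(z>.15),.2)
    rep("orgbits",box(.5,.8,.02,.2)&(z>.09)&(z<.115)&(hsv[...,2]<60),.106)
```

```text
top
org ((0.4943646192550659, 0.2296014279127121), (0.20256344974040985, 0.12918134033679962), 13.351231575012207) [[0.38090500235557556, 0.2690584361553192], [0.410735547542572, 0.14336849749088287], [0.6078242063522339, 0.19014441967010498], [0.5779936909675598, 0.3158343434333801]] 0.1277060520697686
cap [200, 162, 11, 10, 85] [0.5545 0.098 ] [0.0306 0.0282] 89.2 cloud [0.5533 0.0981 0.1218] zmax 0.127
cap [181, 168, 5, 15, 22] [0.528  0.1673] [0.0449 0.0095] 12.7 cloud [0.5261 0.1642 0.1243] zmax 1.194
cups [306, 167, 17, 17, 220] [ 0.5225 -0.2314] [0.0476 0.0496] 31.3 cloud [ 0.5234 -0.2318  0.1245] zmax 0.131
cell [338, 202, 15, 4, 56] [ 0.4547 -0.3492] [0.0472 0.01  ] 89.3 cloud [ 0.4541 -0.348   0.0123] zmax 0.017
bush [265, 191, 10, 10, 80] [ 0.4831 -0.1003] [0.0295 0.03  ] 89.1 cloud [ 0.4842 -0.1003  0.013 ] zmax 1.194
sauce [200, 162, 11, 12, 107] [0.5449 0.0946] [0.034  0.0298] 0.8 cloud [0.5505 0.0979 0.1213] zmax 1.194
sauce [187, 193, 6, 22, 72] [0.4377 0.1382] [0.0622 0.0146] 1.4 cloud [0.4322 0.1459 0.1158] zmax 0.13
sleeve [339, 117, 33, 27, 549] [ 0.6407 -0.343 ] 
[... 743 characters left out ...]
.0537] 5.1 cloud [ 0.5267 -0.2439  0.1239] zmax 0.826
cell [226, 298, 7, 19, 91] [ 0.4549 -0.3516] [0.0117 0.0501] 1.9 cloud [ 0.4559 -0.3567  0.0116] zmax 0.015
bush [249, 227, 12, 10, 88] [ 0.4832 -0.1064] [0.0346 0.0298] 61.4 cloud [ 0.4824 -0.1041  0.013 ] zmax 0.017
sauce [240, 145, 28, 10, 209] [0.4572 0.101 ] [0.0813 0.0469] 5.5 cloud [0.4444 0.1442 0.1128] zmax 0.826
sauce [268, 151, 8, 4, 20] [0.5124 0.0907] [0.0205 0.0153] 5.7 cloud [0.5123 0.1449 0.1076] zmax 0.114
sauce [280, 156, 11, 12, 118] [0.5548 0.0506] [0.0287 0.0532] 4.4 cloud [0.5531 0.087  0.1204] zmax 0.826
sleeve [293, 225, 32, 61, 1407] [ 0.6293 -0.3321] [0.163  0.0582] 89.8 cloud [ 0.6261 -0.3614  0.2136] zmax 0.826
```

Request:
send_rows --targets '[{"wz":-0.0671,"dz":-0.02,"hand":-1},{"wz":-0.0671,"dz":-0.02,"hand":-1},{"wz":-0.0671,"dz":-0.02,"hand":-1},{"wz":-0.0671,"dz":-0.02,"hand":-1},{"wz":-0.0671,"dz":-0.02,"hand":-1},{"wz":-0.0671,"dz":-0.02,"hand":-1},{"wz":-0.0671,"dz":-0.02,"hand":-1},{"wz":-0.0671,"dz":-0.02,"hand":-1},{"wz":-0.0671,"dz":-0.02,"hand":-1},{"wz":-0.0671,"dz":-0.02,"hand":-1},{"wz":-0.0671,"dz":-0.02,"hand":-1},{"hand":-1}]'

```text
schema error: expected keys dx, dy, dz, wx, wy, wz, hand
```

```bash
cat >> h.py <<'E'
from scipy.spatial.transform import Rotation as Rn
def go(target,yaw=13.3):
    "full-scale totals to reach target with tool y at world yaw; shift given in the present tool axes"
    s=status.get_obs(); R=Rn.from_quat(s["tool_rot"])
    G=np.deg2rad(yaw); T=Rn.from_matrix(np.c_[[-np.sin(G),np.cos(G),0],[np.cos(G),np.sin(G),0],[0,0,-1]])
    print("t",round(s["t"],2),"pos",s["tool_pos"].round(4),"gap",round(s["finger_gap"],3),"F",s["force"].round(1),"q",s["joint_positions"].round(2))
    print(" shift",(R.inv().apply(np.array(target)-s["tool_pos"])/.15).round(3),"turn",(np.degrees((R.inv()*T).as_rotvec())/120).round(4))
ex=np.array([-.230,.973,0]); ey=np.array([-.973,-.230,0]); O=np.array([.496,.2228,0])
def org(x,y,z): return O+ex*x+ey*y+np.array([0,0,z])
E
python3 - <<'E'
from h import *
go([.5545,.097,.20])
c=cam("top"); P=cloud(c)
# sauce: dark region near px (213,233)
z=P[...,2]; m=np.zeros(z.shape,bool); m[222:246,202:224]=True
m&=(z>.03)&(z<.16); print("sauce",np.median(P[m&(z>.12)],0),P[m].min(0),P[m].max(0))
for n in("top","side"):
    c=cam(n);save(c,n+"_org.png",(125,140,225,240) if n=="top" else (225,115,315,205),6)
E
```

```text
t 0.2 pos [ 0.1586 -0.6042  0.2029] gap 0.998 F [ 0.   0.1 -0.1] q [ 1.21  0.43  0.02  1.57 -0.01  1.13 -0.08]
 shift [ 3.74  -3.851  0.022] turn [-4.000e-04 -3.000e-04 -7.383e-01]
sauce [0.35729021 0.07839142 0.13669559] [0.33275035 0.05688755 0.03617226] [0.38163362 0.0972266  0.14740536]
```

View pics/side_org.png

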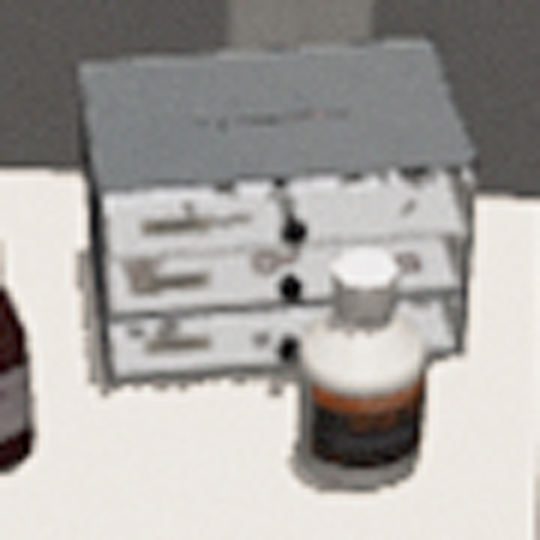

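The side crop shows the closed organiser, with the top knob at crop (293,230), i.e. pixel (273.8,153.3). The flask cap is at crop (365,270).

Request:
send_rows --targets '[{"dx":0,"dy":0,"dz":0,"wx":0,"wy":0,"wz":-0.067,"hand":-1},{"dx":0,"dy":0,"dz":0,"wx":0,"wy":0,"wz":-0.067,"hand":-1},{"dx":0,"dy":0,"dz":0,"wx":0,"wy":0,"wz":-0.067,"hand":-1},{"dx":0,"dy":0,"dz":0,"wx":0,"wy":0,"wz":-0.067,"hand":-1},{"dx":0,"dy":0,"dz":0,"wx":0,"wy":0,"wz":-0.067,"hand":-1},{"dx":0,"dy":0,"dz":0,"wx":0,"wy":0,"wz":-0.067,"hand":-1},{"dx":0,"dy":0,"dz":0,"wx":0,"wy":0,"wz":-0.067,"hand":-1},{"dx":0,"dy":0,"dz":0,"wx":0,"wy":0,"wz":-0.067,"hand":-1},{"dx":0,"dy":0,"dz":0,"wx":0,"wy":0,"wz":-0.067,"hand":-1},{"dx":0,"dy":0,"dz":0,"wx":0,"wy":0,"wz":-0.067,"hand":-1},{"dx":0,"dy":0,"dz":0,"wx":0,"wy":0,"wz":-0.067,"hand":-1},{"dx":0,"dy":0,"dz":0,"wx":0,"wy":0,"wz":0,"hand":-1}]'

```text
t: 1.55
tool_pos: [0.1585, -0.6045, 0.2032]
tool_rot: [0.621, 0.784, 0.0, -0.0]
force: [-0.2, -0.6, -0.2]
finger_gap: 1.002
grasp_force: 0.0
```

Run:
```python
from h import *
go([.5545,.097,.20])
c=cam("side"); print(plane(c,[[273.8,153.3],[273.8,162.8]],.106), "expected",org(-.0648,0,.106))
c=cam("top"); h=cv2.cvtColor(c["frame"],cv2.COLOR_RGB2HSV)
m=(h[...,2]<50); m[:,:180]=0;m[:,205:]=0;m[:170]=0;m[200:]=0
v,u=np.nonzero(m); print(np.c_[u,v].tolist()[:40]); print(plane(c,np.c_[u,v],.106).mean(0))
```

```text
t 1.55 pos [ 0.1585 -0.6045  0.2032] gap 1.002 F [-0.2 -0.6 -0.2] q [ 1.45  0.46 -0.32  1.55  0.15  1.16  1.33]
 shift [3.946 3.643 0.023] turn [ 0.0001 -0.0001 -0.0003]
[[0.51488706 0.14425682 0.106     ]
 [0.51927685 0.09501457 0.106     ]] expected [0.510904  0.1597496 0.106    ]
[[187, 180], [188, 180], [186, 181], [187, 181], [188, 181], [189, 181], [186, 182], [187, 182], [188, 182], [189, 182], [187, 183], [188, 183], [189, 183], [187, 184], [188, 184], [187, 185], [188, 185], [189, 185], [188, 186], [189, 186], [190, 186], [188, 187], [189, 187], [190, 187], [191, 187], [188, 188], [189, 188], [190, 188], [191, 188]]
[0.50368045 0.15042979 0.106     ]
```

Request:
send_rows --targets '[{"dx":0.164,"dy":0.152,"dz":0,"wx":0,"wy":0,"wz":0,"hand":-1},{"dx":0.164,"dy":0.152,"dz":0,"wx":0,"wy":0,"wz":0,"hand":-1},{"dx":0.164,"dy":0.152,"dz":0,"wx":0,"wy":0,"wz":0,"hand":-1},{"dx":0.164,"dy":0.152,"dz":0,"wx":0,"wy":0,"wz":0,"hand":-1},{"dx":0.164,"dy":0.152,"dz":0,"wx":0,"wy":0,"wz":0,"hand":-1},{"dx":0.164,"dy":0.152,"dz":0,"wx":0,"wy":0,"wz":0,"hand":-1},{"dx":0.164,"dy":0.152,"dz":0,"wx":0,"wy":0,"wz":0,"hand":-1},{"dx":0.164,"dy":0.152,"dz":0,"wx":0,"wy":0,"wz":0,"hand":-1},{"dx":0.164,"dy":0.152,"dz":0,"wx":0,"wy":0,"wz":0,"hand":-1},{"dx":0.164,"dy":0.152,"dz":0,"wx":0,"wy":0,"wz":0,"hand":-1},{"dx":0.164,"dy":0.152,"dz":0,"wx":0,"wy":0,"wz":0,"hand":-1},{"dx":0.164,"dy":0.152,"dz":0,"wx":0,"wy":0,"wz":0,"hand":-1}]'

```text
t: 2.85
tool_pos: [0.3586, -0.2536, 0.2036]
tool_rot: [0.623, 0.782, -0.0, 0.0]
force: [0.1, -0.5, -0.3]
finger_gap: 0.998
grasp_force: 0.0
```

Request:
send_rows --targets '[{"dx":0.164,"dy":0.152,"dz":0,"wx":0,"wy":0,"wz":0,"hand":-1},{"dx":0.164,"dy":0.152,"dz":0,"wx":0,"wy":0,"wz":0,"hand":-1},{"dx":0.164,"dy":0.152,"dz":0,"wx":0,"wy":0,"wz":0,"hand":-1},{"dx":0.164,"dy":0.152,"dz":0,"wx":0,"wy":0,"wz":0,"hand":-1},{"dx":0.164,"dy":0.152,"dz":0,"wx":0,"wy":0,"wz":0,"hand":-1},{"dx":0.164,"dy":0.152,"dz":0,"wx":0,"wy":0,"wz":0,"hand":-1},{"dx":0.164,"dy":0.152,"dz":0,"wx":0,"wy":0,"wz":0,"hand":-1},{"dx":0.164,"dy":0.152,"dz":0,"wx":0,"wy":0,"wz":0,"hand":-1},{"dx":0.164,"dy":0.152,"dz":0,"wx":0,"wy":0,"wz":0,"hand":-1},{"dx":0.164,"dy":0.152,"dz":0,"wx":0,"wy":0,"wz":0,"hand":-1},{"dx":0.164,"dy":0.152,"dz":0,"wx":0,"wy":0,"wz":0,"hand":-1},{"dx":0,"dy":0,"dz":0,"wx":0,"wy":0,"wz":0,"hand":-1}]'

```text
t: 4.05
tool_pos: [0.5419, 0.0709, 0.2035]
tool_rot: [0.621, 0.784, 0.002, -0.001]
force: [0.5, 0.6, -0.0]
finger_gap: 1.006
grasp_force: 0.0
```

Run:
```python
from h import *
go([.5545,.096,.104])
```

```text
t 4.05 pos [0.5419 0.0709 0.2035] gap 1.006 F [ 0.5  0.6 -0. ] q [ 0.29  0.39 -0.69  1.72  0.27  1.12 -0.25]
 shift [0.141 0.119 0.664] turn [ 0.0009 -0.0014 -0.0004]
```

Request:
send_rows --targets '[{"dx":0.047,"dy":0.04,"dz":0.05,"wx":0,"wy":0,"wz":0,"hand":-1},{"dx":0.047,"dy":0.04,"dz":0.05,"wx":0,"wy":0,"wz":0,"hand":-1},{"dx":0.047,"dy":0.039,"dz":0.05,"wx":0,"wy":0,"wz":0,"hand":-1},{"dx":0,"dy":0,"dz":0.13,"wx":0,"wy":0,"wz":0,"hand":-1},{"dx":0,"dy":0,"dz":0.13,"wx":0,"wy":0,"wz":0,"hand":-1},{"dx":0,"dy":0,"dz":0.13,"wx":0,"wy":0,"wz":0,"hand":-1},{"dx":0,"dy":0,"dz":0.124,"wx":0,"wy":0,"wz":0,"hand":-1},{"dx":0,"dy":0,"dz":0,"wx":0,"wy":0,"wz":0,"hand":0.3},{"dx":0,"dy":0,"dz":0,"wx":0,"wy":0,"wz":0,"hand":1},{"dx":0,"dy":0,"dz":0,"wx":0,"wy":0,"wz":0,"hand":1},{"dx":0,"dy":0,"dz":0,"wx":0,"wy":0,"wz":0,"hand":1},{"dx":0,"dy":0,"dz":0,"wx":0,"wy":0,"wz":0,"hand":1}]' --newtons 30

```text
t: 5.25
tool_pos: [0.5537, 0.0905, 0.1045]
tool_rot: [0.622, 0.783, 0.0, 0.0]
force: [-0.0, -0.2, 0.9]
finger_gap: 0.617
grasp_force: 0.0
```

Run:
```python
from h import *
go([.375,-.19,.164])
```

```text
t 5.25 pos [0.5537 0.0905 0.1045] gap 0.617 F [-0.  -0.2  0.9] q [ 0.2   0.52 -0.64  1.81  0.38  0.94 -0.38]
 shift [-1.55  -1.585 -0.399] turn [ 0.0006  0.0001 -0.0014]
```

Request:
send_rows --targets '[{"dx":0.04,"dy":0,"dz":0,"wx":0,"wy":0,"wz":0,"hand":0},{"dx":0,"dy":0,"dz":0,"wx":0,"wy":0,"wz":0,"hand":1},{"dx":0,"dy":0,"dz":0,"wx":0,"wy":0,"wz":0,"hand":1},{"dx":0,"dy":0,"dz":0,"wx":0,"wy":0,"wz":0,"hand":1},{"dx":0,"dy":0,"dz":0,"wx":0,"wy":0,"wz":0,"hand":1},{"dx":0,"dy":0,"dz":0,"wx":0,"wy":0,"wz":0,"hand":1},{"dx":0,"dy":0,"dz":0,"wx":0,"wy":0,"wz":0,"hand":1},{"dx":0,"dy":0,"dz":0,"wx":0,"wy":0,"wz":0,"hand":1}]' --newtons 30

```text
t: 6.05
tool_pos: [0.5519, 0.0961, 0.1037]
tool_rot: [0.622, 0.783, -0.0, 0.0]
force: [0.2, -0.1, -0.4]
finger_gap: 0.005
grasp_force: 0.0
```

Run:
```python
from h import *
go([.375,-.19,.104])
```

```text
t 6.05 pos [0.5519 0.0961 0.1037] gap 0.005 F [ 0.2 -0.1 -0.4] q [ 0.19  0.52 -0.64  1.81  0.38  0.94 -0.39]
 shift [-1.59  -1.582 -0.002] turn [-0.      0.     -0.0013]
```

The fingers closed on nothing, so I look again.

```bash
python3 - <<'E'
from h import *
c=cam("side"); save(c,"s1.png",(200,60,360,220),3.5)
c=cam("top"); f=c["frame"]; save(c,"t1.png",(130,120,290,260),3.5); print(-c["E"][:3,:3].T@c["E"][:3,3])
E
cd pics; python3 -c "
import cv2,numpy as np
a=cv2.imread('s1.png')[:490];b=cv2.imread('t1.png')[:490]
cv2.imwrite('st1.png',cv2.resize(np.hstack([a,b]),(800,350)))"
```

```text
[ 0.26431545 -0.05026274  1.19439801]
```

View pics/st1.png

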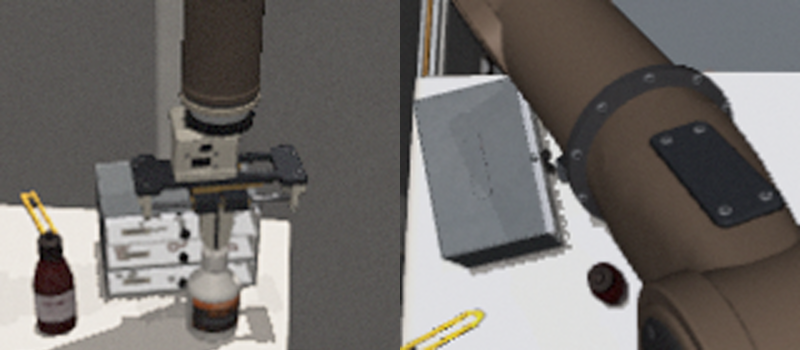

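The left half shows the closed fingertips at about (218,245), right at the cap and possibly behind it. The flask is upright. I measure it using depth.

Run:
```python
from h import *
c=cam("side"); P=cloud(c); f=c["frame"]
# composite px -> image: u=200+x/400*160 , v=60+y/350*140
for v in range(146,194,3):
    u=286; print(v,[ (P[v,uu].round(3).tolist(),f[v,uu].tolist()) for uu in (283,287,291)])
m=(P[...,2]>.105)&(P[...,2]<.135)&(P[...,0]>.5)&(P[...,0]<.6)&(P[...,1]>.03)&(P[...,1]<.125)
v,u=np.nonzero(m); print(u.min(),u.max(),v.min(),v.max(),np.median(P[m],0))
```

```text
146 [([0.546, 0.084, 0.176], [119, 113, 104]), ([0.557, 0.079, 0.179], [82, 80, 73]), ([0.568, 0.09, 0.173], [127, 120, 113])]
149 [([0.546, 0.083, 0.166], [124, 116, 107]), ([0.558, 0.083, 0.167], [79, 74, 70]), ([0.569, 0.088, 0.164], [121, 116, 106])]
152 [([0.546, 0.083, 0.155], [124, 120, 108]), ([0.558, 0.085, 0.155], [91, 87, 78]), ([0.569, 0.089, 0.153], [121, 116, 105])]
155 [([0.547, 0.082, 0.146], [122, 117, 105]), ([0.558, 0.085, 0.144], [100, 94, 88]), ([0.57, 0.09, 0.142], [127, 121, 110])]
158 [([0.547, 0.085, 0.133], [127, 121, 112]), ([0.558, 0.088, 0.131], [97, 92, 85]), ([0.568, 0.177, 0.068], [140, 129, 125])]
161 [([0.547, 0.086, 0.121], [180, 175, 167]), ([0.559, 0.087, 0.121], [175, 170, 163]), ([0.568, 0.176, 0.057], [170, 168, 168])]
164 [([0.548, 0.084, 0.112], [127, 124, 119]), ([0.559, 0.083, 0.113], [144, 138, 132]), ([0.569, 0.18, 0.043], [112, 111, 109])]
167 [([0.548, 0.081, 0.103], [136, 129, 124]), ([0.56, 0.087, 0.099], [134, 129, 122]), ([0.571, 0.101, 0.09], [148, 145, 143])]
170 [([0.548, 0.077, 0.095], [181, 175, 168]), ([0.56, 0.082, 0.092], [1
[... 289 characters left out ...]
73, 0.077], [168, 164, 157])]
179 [([0.55, 0.063, 0.071], [168, 165, 157]), ([0.562, 0.069, 0.068], [160, 157, 150]), ([0.574, 0.073, 0.065], [137, 132, 127])]
182 [([0.551, 0.059, 0.063], [130, 68, 34]), ([0.562, 0.066, 0.059], [139, 92, 67]), ([0.574, 0.069, 0.058], [105, 68, 50])]
185 [([0.551, 0.064, 0.048], [56, 39, 32]), ([0.563, 0.065, 0.048], [58, 37, 32]), ([0.575, 0.075, 0.041], [45, 35, 24])]
188 [([0.551, 0.066, 0.034], [57, 54, 56]), ([0.563, 0.066, 0.035], [54, 54, 53]), ([0.575, 0.072, 0.031], [47, 46, 46])]
191 [([0.551, 0.068, 0.021], [35, 33, 33]), ([0.564, 0.064, 0.025], [43, 39, 36]), ([0.576, 0.072, 0.02], [55, 50, 48])]
280 290 157 166 [0.55353105 0.08617382 0.12013076]
```

Depth puts the closed fingers just above the cap, about 20 mm higher than tool_pos suggests. I raise them and compare the visible fingertip with the reported TCP.

Request:
send_rows --targets '[{"dx":0,"dy":0,"dz":-0.15,"wx":0,"wy":0,"wz":0,"hand":1},{"dx":0,"dy":0,"dz":-0.15,"wx":0,"wy":0,"wz":0,"hand":1},{"dx":0,"dy":0,"dz":0,"wx":0,"wy":0,"wz":0,"hand":1},{"dx":0,"dy":0,"dz":0,"wx":0,"wy":0,"wz":0,"hand":1}]'

```text
t: 6.6
tool_pos: [0.5521, 0.0962, 0.1489]
tool_rot: [0.622, 0.783, 0.0, 0.0]
force: [-0.1, 0.1, -0.1]
finger_gap: 0.002
grasp_force: 0.0
```

Run:
```python
from h import *
go([.5545,.096,.104])
c=cam("side"); P=cloud(c); f=c["frame"]; save(c,"s2.png",(235,90,335,200),5)
for v in range(110,176,3): print(v,[ P[v,uu].round(3).tolist() for uu in (279,283,287,291)])
```

```text
t 6.6 pos [0.5521 0.0962 0.1489] gap 0.002 F [-0.1  0.1 -0.1] q [ 0.21  0.47 -0.66  1.76  0.33  1.02 -0.35]
 shift [-0.005  0.015  0.3  ] turn [ 0.0004  0.0001 -0.0013]
110 [[0.533, 0.071, 0.297], [0.543, 0.078, 0.294], [0.554, 0.072, 0.298], [0.564, 0.073, 0.298]]
113 [[0.533, 0.069, 0.29], [0.544, 0.068, 0.291], [0.554, 0.072, 0.289], [0.565, 0.073, 0.289]]
116 [[0.534, 0.066, 0.282], [0.544, 0.069, 0.281], [0.555, 0.071, 0.281], [0.565, 0.072, 0.28]]
119 [[0.534, 0.066, 0.273], [0.544, 0.064, 0.275], [0.555, 0.068, 0.273], [0.565, 0.071, 0.272]]
122 [[0.534, 0.069, 0.262], [0.544, 0.069, 0.263], [0.555, 0.073, 0.261], [0.566, 0.072, 0.262]]
125 [[0.535, 0.058, 0.26], [0.545, 0.058, 0.26], [0.556, 0.056, 0.262], [0.567, 0.059, 0.261]]
128 [[0.535, 0.053, 0.253], [0.546, 0.056, 0.252], [0.556, 0.063, 0.249], [0.567, 0.061, 0.251]]
131 [[0.535, 0.054, 0.243], [0.546, 0.056, 0.243], [0.557, 0.059, 0.242], [0.567, 0.06, 0.242]]
134 [[0.533, 0.093, 0.209], [0.545, 0.082, 0.217], [0.556, 0.088, 0.214], [0.567, 0.087, 0.215]]
137 [[0.526, 0.207, 0.126], [0.545, 0.083, 0.207], [0.556, 0.08
[... 481 characters left out ...]
 0.099], [0.567, 0.171, 0.096]]
155 [[0.53, 0.161, 0.089], [0.543, 0.162, 0.089], [0.554, 0.18, 0.077], [0.567, 0.177, 0.08]]
158 [[0.53, 0.173, 0.069], [0.546, 0.099, 0.123], [0.558, 0.099, 0.123], [0.568, 0.177, 0.069]]
161 [[0.53, 0.169, 0.06], [0.547, 0.086, 0.121], [0.559, 0.088, 0.121], [0.568, 0.179, 0.056]]
164 [[0.53, 0.17, 0.047], [0.548, 0.081, 0.114], [0.559, 0.085, 0.112], [0.569, 0.177, 0.045]]
167 [[0.535, 0.091, 0.094], [0.548, 0.086, 0.099], [0.56, 0.081, 0.104], [0.571, 0.104, 0.088]]
170 [[0.536, 0.083, 0.089], [0.549, 0.077, 0.095], [0.56, 0.082, 0.092], [0.572, 0.091, 0.086]]
173 [[0.537, 0.077, 0.082], [0.549, 0.076, 0.084], [0.561, 0.075, 0.086], [0.572, 0.086, 0.078]]
```

View pics/s2.png

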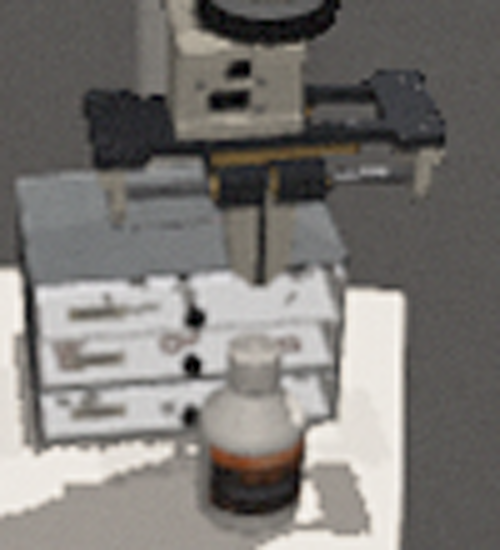

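The fingertip shows at crop (262,283), i.e. v≈147 and z≈0.173, while tool_pos says 0.149. So the real tip is about 24 mm above the reported TCP, and I correct for that.

Request:
send_rows --targets '[{"dx":0.026,"dy":0,"dz":0,"wx":0,"wy":0,"wz":0,"hand":-0.5},{"dx":0,"dy":0,"dz":0,"wx":0,"wy":0,"wz":0,"hand":-0.5},{"dx":0,"dy":0,"dz":0,"wx":0,"wy":0,"wz":0,"hand":-0.5},{"dx":0,"dy":0,"dz":0,"wx":0,"wy":0,"wz":0,"hand":-0.5},{"dx":0,"dy":0,"dz":0,"wx":0,"wy":0,"wz":0,"hand":-0.5},{"dx":0,"dy":0,"dz":0,"wx":0,"wy":0,"wz":0,"hand":-0.5},{"dx":0,"dy":0,"dz":0.115,"wx":0,"wy":0,"wz":0,"hand":-0.5},{"dx":0,"dy":0,"dz":0.115,"wx":0,"wy":0,"wz":0,"hand":-0.5},{"dx":0,"dy":0,"dz":0.115,"wx":0,"wy":0,"wz":0,"hand":-0.5},{"dx":0,"dy":0,"dz":0.105,"wx":0,"wy":0,"wz":0,"hand":-0.5},{"dx":0,"dy":0,"dz":0,"wx":0,"wy":0,"wz":0,"hand":-0.5}]'

```text
t: 7.75
tool_pos: [0.5498, 0.0995, 0.0795]
tool_rot: [0.621, 0.783, -0.001, -0.001]
force: [-0.5, -0.7, -0.0]
finger_gap: 0.745
grasp_force: 0.0
```

Request:
send_rows --targets '[{"dx":0,"dy":0,"dz":0,"wx":0,"wy":0,"wz":0,"hand":1},{"dx":0,"dy":0,"dz":0,"wx":0,"wy":0,"wz":0,"hand":1},{"dx":0,"dy":0,"dz":0,"wx":0,"wy":0,"wz":0,"hand":1},{"dx":0,"dy":0,"dz":0,"wx":0,"wy":0,"wz":0,"hand":1},{"dx":0,"dy":0,"dz":0,"wx":0,"wy":0,"wz":0,"hand":1},{"dx":0,"dy":0,"dz":0,"wx":0,"wy":0,"wz":0,"hand":1}]' --newtons 30

```text
t: 8.35
tool_pos: [0.5514, 0.1001, 0.0816]
tool_rot: [0.622, 0.783, 0.0, 0.0]
force: [0.6, -0.0, 2.3]
finger_gap: 0.348
grasp_force: 30.0
```

Run:
```python
from h import *
go([.375,-.19,.081])
```

```text
t 8.35 pos [0.5514 0.1001 0.0816] gap 0.348 F [ 0.6 -0.   2.3] q [ 0.17  0.54 -0.63  1.83  0.4   0.89 -0.41]
 shift [-1.616 -1.585  0.003] turn [ 0.0004  0.     -0.0013]
```

Request:
send_rows --targets '[{"dx":0,"dy":0,"dz":-0.05,"wx":0,"wy":0,"wz":0,"hand":1},{"dx":0,"dy":0,"dz":-0.1,"wx":0,"wy":0,"wz":0,"hand":1},{"dx":0,"dy":0,"dz":-0.1,"wx":0,"wy":0,"wz":0,"hand":1},{"dx":0,"dy":0,"dz":-0.05,"wx":0,"wy":0,"wz":0,"hand":1},{"dx":-0.05,"dy":-0.05,"dz":0,"wx":0,"wy":0,"wz":0,"hand":1},{"dx":-0.1,"dy":-0.1,"dz":0,"wx":0,"wy":0,"wz":0,"hand":1},{"dx":-0.12,"dy":-0.12,"dz":0,"wx":0,"wy":0,"wz":0,"hand":1},{"dx":-0.12,"dy":-0.12,"dz":0,"wx":0,"wy":0,"wz":0,"hand":1},{"dx":-0.12,"dy":-0.12,"dz":0,"wx":0,"wy":0,"wz":0,"hand":1},{"dx":-0.12,"dy":-0.12,"dz":0,"wx":0,"wy":0,"wz":0,"hand":1},{"dx":-0.12,"dy":-0.12,"dz":0,"wx":0,"wy":0,"wz":0,"hand":1},{"dx":-0.12,"dy":-0.12,"dz":0,"wx":0,"wy":0,"wz":0,"hand":1}]'

```text
t: 9.55
tool_pos: [0.452, -0.0583, 0.1259]
tool_rot: [0.622, 0.783, -0.0, -0.0]
force: [-0.3, -0.4, -2.5]
finger_gap: 0.35
grasp_force: 30.0
```

Request:
send_rows --targets '[{"dx":-0.12,"dy":-0.12,"dz":0,"wx":0,"wy":0,"wz":0,"hand":1},{"dx":-0.12,"dy":-0.12,"dz":0,"wx":0,"wy":0,"wz":0,"hand":1},{"dx":-0.12,"dy":-0.12,"dz":0,"wx":0,"wy":0,"wz":0,"hand":1},{"dx":-0.12,"dy":-0.12,"dz":0,"wx":0,"wy":0,"wz":0,"hand":1},{"dx":-0.12,"dy":-0.11,"dz":0,"wx":0,"wy":0,"wz":0,"hand":1},{"dx":-0.1,"dy":-0.08,"dz":0,"wx":0,"wy":0,"wz":0,"hand":1},{"dx":-0.05,"dy":-0.05,"dz":0,"wx":0,"wy":0,"wz":0,"hand":1},{"dx":0,"dy":0,"dz":0,"wx":0,"wy":0,"wz":0,"hand":1},{"dx":0,"dy":0,"dz":0,"wx":0,"wy":0,"wz":0,"hand":1}]'

```text
t: 10.45
tool_pos: [0.3741, -0.1903, 0.1262]
tool_rot: [0.621, 0.783, 0.0, 0.0]
force: [-0.3, 0.2, -2.5]
finger_gap: 0.347
grasp_force: 30.0
```

Run:
```python
from h import *
go([.375,-.19,.082])
```

```text
t 10.45 pos [ 0.3741 -0.1903  0.1262] gap 0.347 F [-0.3  0.2 -2.5] q [ 0.9   0.27 -0.65  2.1   0.22  0.83  0.35]
 shift [0.001 0.006 0.295] turn [ 0.0001 -0.0001 -0.0013]
```

Request:
send_rows --targets '[{"dx":0,"dy":0,"dz":0.07,"wx":0,"wy":0,"wz":0,"hand":1},{"dx":0,"dy":0,"dz":0.1,"wx":0,"wy":0,"wz":0,"hand":1},{"dx":0,"dy":0,"dz":0.07,"wx":0,"wy":0,"wz":0,"hand":1},{"dx":0,"dy":0,"dz":0.035,"wx":0,"wy":0,"wz":0,"hand":1},{"dx":0,"dy":0,"dz":0.015,"wx":0,"wy":0,"wz":0,"hand":1},{"dx":0,"dy":0,"dz":0.005,"wx":0,"wy":0,"wz":0,"hand":1},{"dx":0,"dy":0,"dz":0,"wx":0,"wy":0,"wz":0,"hand":1}]'

```text
t: 11.15
tool_pos: [0.3743, -0.1908, 0.0822]
tool_rot: [0.621, 0.783, 0.0, 0.0]
force: [0.4, 0.3, -1.8]
finger_gap: 0.351
grasp_force: 30.0
```

Request:
send_rows --targets '[{"dx":0,"dy":0,"dz":0.006,"wx":0,"wy":0,"wz":0,"hand":1},{"dx":0,"dy":0,"dz":0,"wx":0,"wy":0,"wz":0,"hand":0.1},{"dx":0,"dy":0,"dz":0,"wx":0,"wy":0,"wz":0,"hand":-0.5},{"dx":0,"dy":0,"dz":0,"wx":0,"wy":0,"wz":0,"hand":-0.5},{"dx":0,"dy":0,"dz":0,"wx":0,"wy":0,"wz":0,"hand":-0.5},{"dx":0,"dy":0,"dz":0,"wx":0,"wy":0,"wz":0,"hand":-0.5},{"dx":0,"dy":0,"dz":-0.15,"wx":0,"wy":0,"wz":0,"hand":-0.5},{"dx":0,"dy":0,"dz":-0.2,"wx":0,"wy":0,"wz":0,"hand":-0.5},{"dx":0,"dy":0,"dz":-0.2,"wx":0,"wy":0,"wz":0,"hand":-0.5}]'

```text
t: 12.05
tool_pos: [0.3736, -0.1905, 0.1644]
tool_rot: [0.621, 0.784, 0.0, -0.001]
force: [1.4, -1.3, 0.2]
finger_gap: 0.75
grasp_force: 0.0
```

Run:
```python
from h import *
go([.375,-.19,.11])
c=cam("side"); P=cloud(c); h=cv2.cvtColor(c["frame"],cv2.COLOR_RGB2HSV)
def box(c,P,x0,x1,y0,y1,z0,z1):
    return (P[...,0]>x0)&(P[...,0]<x1)&(P[...,1]>y0)&(P[...,1]<y1)&(P[...,2]>z0)&(P[...,2]<z1)&(c["z_map"]>0)
m=box(c,P,.3,.45,-.3,-.1,.1,.125); print("cap",np.median(P[m],0),P[m].min(0),P[m].max(0),m.sum())
# knob: black blobs near organiser front
m=(h[...,2]<55)&box(c,P,.46,.56,.1,.2,.02,.135)
k,l,s,ce=cv2.connectedComponentsWithStats(m.astype(np.uint8))
for i in range(1,k):
    if s[i,4]>5: print(s[i],ce[i],np.median(P[l==i],0).round(4),plane(c,[ce[i]],.106))
c=cam("top"); P=cloud(c); h=cv2.cvtColor(c["frame"],cv2.COLOR_RGB2HSV)
m=(h[...,2]<60)&box(c,P,.46,.56,.1,.165,.08,.125)
v,u=np.nonzero(m); print(len(u),np.median(P[m],0),plane(c,[[u.mean(),v.mean()]],.106),u.min(),u.max(),v.min(),v.max())
save(c,"t3.png",(130,130,290,250),5)
```

```text
t 12.05 pos [ 0.3736 -0.1905  0.1644] gap 0.75 F [ 1.4 -1.3  0.2] q [ 0.93  0.21 -0.67  2.05  0.16  0.93  0.4 ]
 shift [0.001 0.01  0.362] turn [-0.0003 -0.0005 -0.0011]
cap [ 0.37924343 -0.20216754  0.12071552] [ 0.36232715 -0.21271004  0.10012975] [ 0.3938987  -0.17581652  0.12483682] 158
[273 152   3   3   7] [273.71428571 153.        ] [0.5154 0.1449 0.1062] [[0.51448036 0.14583534 0.106     ]]
[272 161   3   4   9] [273.11111111 162.66666667] [0.5119 0.1547 0.0634] [[0.51716251 0.09547748 0.106     ]]
14 [0.51031074 0.15352737 0.10650986] [[0.51059856 0.15287951 0.106     ]] 186 189 180 185
```

View pics/t3.png

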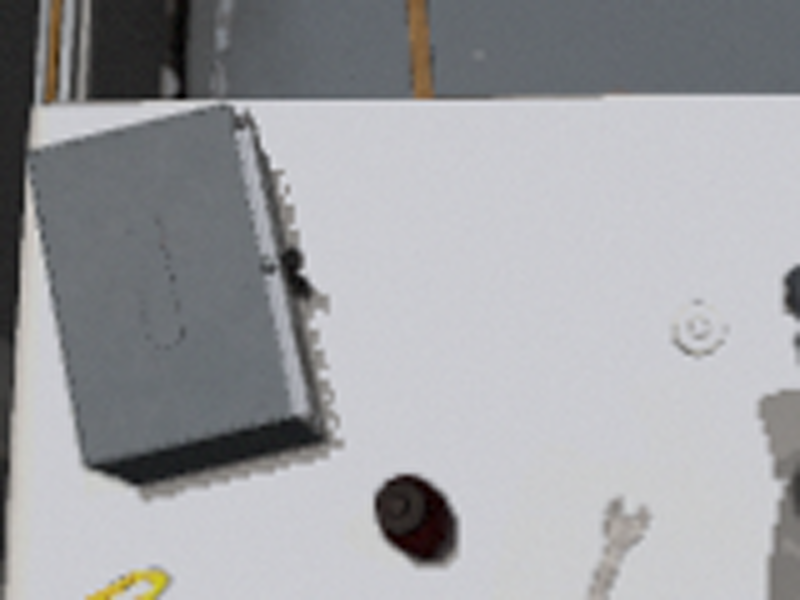

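The flask stands free at about (0.377,-0.19). In the top crop the knob is at (293,262), which gives knob centre ≈(0.511,0.152), so the drawer is slightly ajar. The bush is at crop (698,327).

Request:
send_rows --targets '[{"dx":0.09,"dy":0.06,"dz":0,"wx":0,"wy":0,"wz":0,"hand":-0.3},{"dx":0.2,"dy":0.14,"dz":0,"wx":0,"wy":0,"wz":0,"hand":-0.3},{"dx":0.2,"dy":0.14,"dz":0,"wx":0,"wy":0,"wz":0,"hand":-0.3},{"dx":0.2,"dy":0.14,"dz":0,"wx":0,"wy":0,"wz":0,"hand":-0.3},{"dx":0.2,"dy":0.14,"dz":0,"wx":0,"wy":0,"wz":0,"hand":-0.3},{"dx":0.2,"dy":0.14,"dz":0,"wx":0,"wy":0,"wz":0,"hand":-0.3},{"dx":0.2,"dy":0.14,"dz":0,"wx":0,"wy":0,"wz":0,"hand":-0.3},{"dx":0.2,"dy":0.14,"dz":0,"wx":0,"wy":0,"wz":0,"hand":-0.3},{"dx":0.2,"dy":0.14,"dz":0,"wx":0,"wy":0,"wz":0,"hand":-0.3},{"dx":0.2,"dy":0.14,"dz":0,"wx":0,"wy":0,"wz":0,"hand":-0.3},{"dx":0.1,"dy":0.08,"dz":0,"wx":0,"wy":0,"wz":0,"hand":-0.3},{"dx":0,"dy":0,"dz":0,"wx":0,"wy":0,"wz":0,"hand":-0.3}]'

```text
t: 13.35
tool_pos: [0.5108, 0.151, 0.1629]
tool_rot: [0.62, 0.785, 0.001, -0.001]
force: [0.3, -0.2, -0.9]
finger_gap: 0.649
grasp_force: 0.0
```

Run:
```python
from h import *
go([.510,.151,.063])
```

```text
t 13.35 pos [0.5108 0.151  0.1629] gap 0.649 F [ 0.3 -0.2 -0.9] q [ 0.17  0.43 -0.75  1.81  0.34  1.04 -0.48]
 shift [-0.    -0.005  0.666] turn [ 0.     -0.001   0.0006]
```

Request:
send_rows --targets '[{"dx":-0.02,"dy":0,"dz":0.05,"wx":0,"wy":0,"wz":0,"hand":-0.3},{"dx":0,"dy":0,"dz":0.12,"wx":0,"wy":0,"wz":0,"hand":-0.3},{"dx":0,"dy":0,"dz":0.12,"wx":0,"wy":0,"wz":0,"hand":-0.3},{"dx":0,"dy":0,"dz":0.12,"wx":0,"wy":0,"wz":0,"hand":-0.3},{"dx":0,"dy":0,"dz":0.12,"wx":0,"wy":0,"wz":0,"hand":-0.3},{"dx":0,"dy":0,"dz":0.08,"wx":0,"wy":0,"wz":0,"hand":-0.3},{"dx":0,"dy":0,"dz":0.055,"wx":0,"wy":0,"wz":0,"hand":0.2},{"dx":0,"dy":0,"dz":0,"wx":0,"wy":0,"wz":0,"hand":1},{"dx":0,"dy":0,"dz":0,"wx":0,"wy":0,"wz":0,"hand":1},{"dx":0,"dy":0,"dz":0,"wx":0,"wy":0,"wz":0,"hand":1},{"dx":0,"dy":0,"dz":0,"wx":0,"wy":0,"wz":0,"hand":1},{"dx":0,"dy":0,"dz":0,"wx":0,"wy":0,"wz":0,"hand":1}]' --newtons 15

```text
t: 14.55
tool_pos: [0.5125, 0.1451, 0.0645]
tool_rot: [0.622, 0.783, 0.001, 0.001]
force: [12.6, 2.9, -6.0]
finger_gap: 0.18
grasp_force: 7.1
```

Request:
send_rows --targets '[{"dx":0,"dy":0.008,"dz":0,"wx":0,"wy":0,"wz":0,"hand":1},{"dx":0,"dy":0.007,"dz":0,"wx":0,"wy":0,"wz":0,"hand":1},{"dx":-0.04,"dy":0,"dz":0,"wx":0,"wy":0,"wz":0,"hand":1},{"dx":-0.06,"dy":0,"dz":0,"wx":0,"wy":0,"wz":0,"hand":1},{"dx":-0.08,"dy":0,"dz":0,"wx":0,"wy":0,"wz":0,"hand":1},{"dx":-0.08,"dy":0,"dz":0,"wx":0,"wy":0,"wz":0,"hand":1},{"dx":-0.08,"dy":0,"dz":0,"wx":0,"wy":0,"wz":0,"hand":1},{"dx":-0.08,"dy":0,"dz":0,"wx":0,"wy":0,"wz":0,"hand":1},{"dx":-0.05,"dy":0,"dz":0,"wx":0,"wy":0,"wz":0,"hand":1},{"dx":-0.03,"dy":0,"dz":0,"wx":0,"wy":0,"wz":0,"hand":1},{"dx":0,"dy":0,"dz":0,"wx":0,"wy":0,"wz":0,"hand":1}]' --newtons 15

```text
t: 15.65
tool_pos: [0.5303, 0.0712, 0.0642]
tool_rot: [0.622, 0.783, -0.001, 0.0]
force: [-3.5, -1.8, 6.3]
finger_gap: 0.171
grasp_force: 15.0
```

Request:
send_rows --targets '[{"dx":-0.03,"dy":0,"dz":0,"wx":0,"wy":0,"wz":0,"hand":1},{"dx":-0.03,"dy":0,"dz":0,"wx":0,"wy":0,"wz":0,"hand":1},{"dx":0,"dy":0,"dz":0,"wx":0,"wy":0,"wz":0,"hand":1}]'

```text
t: 15.95
tool_pos: [0.5309, 0.0689, 0.0641]
tool_rot: [0.62, 0.785, 0.002, -0.003]
force: [-6.4, 15.4, 1.9]
finger_gap: 0.169
grasp_force: 15.0
```

Request:
send_rows --targets '[{"dx":0.035,"dy":0,"dz":0,"wx":0,"wy":0,"wz":0,"hand":0.6},{"dx":0,"dy":0,"dz":0,"wx":0,"wy":0,"wz":0,"hand":0},{"dx":0,"dy":0,"dz":0,"wx":0,"wy":0,"wz":0,"hand":-0.3},{"dx":0,"dy":0,"dz":-0.07,"wx":0,"wy":0,"wz":0,"hand":-0.3},{"dx":0,"dy":0,"dz":-0.2,"wx":0,"wy":0,"wz":0,"hand":-0.3},{"dx":0,"dy":0,"dz":-0.2,"wx":0,"wy":0,"wz":0,"hand":-0.3},{"dx":-0.1,"dy":-0.06,"dz":-0.2,"wx":0,"wy":0,"wz":0,"hand":-0.3},{"dx":-0.2,"dy":-0.1,"dz":0,"wx":0,"wy":0,"wz":0,"hand":-0.3},{"dx":-0.2,"dy":-0.1,"dz":0,"wx":0,"wy":0,"wz":0,"hand":-0.3},{"dx":-0.2,"dy":-0.12,"dz":0,"wx":0,"wy":0,"wz":0,"hand":-0.3},{"dx":-0.2,"dy":-0.12,"dz":0,"wx":0,"wy":0,"wz":0,"hand":-0.3},{"dx":-0.12,"dy":-0.09,"dz":0,"wx":0,"wy":0,"wz":0,"hand":-0.3}]'

```text
t: 17.15
tool_pos: [0.4792, -0.1039, 0.1649]
tool_rot: [0.623, 0.782, -0.001, 0.0]
force: [-0.3, 0.2, 0.0]
finger_gap: 0.649
grasp_force: 0.0
```

Request:
send_rows --targets '[{"dx":0,"dy":0,"dz":0,"wx":0,"wy":0,"wz":0.056,"hand":-0.3},{"dx":0,"dy":0,"dz":0,"wx":0,"wy":0,"wz":0.056,"hand":-0.3},{"dx":0,"dy":0,"dz":0,"wx":0,"wy":0,"wz":0.055,"hand":-0.3},{"dx":0,"dy":0,"dz":0,"wx":0,"wy":0,"wz":0,"hand":-0.3}]'

```text
t: 17.55
tool_pos: [0.4801, -0.101, 0.1651]
tool_rot: [0.749, 0.662, 0.0, 0.0]
force: [0.2, -0.3, -0.4]
finger_gap: 0.648
grasp_force: 0.0
```

Run:
```python
from h import *
go([.480,-.100,-.021],-6.7)
c=cam("side"); P=cloud(c); s=c["frame"][120:190,225:325,::-1]
d=cam("top"); t=d["frame"][140:240,130:230,::-1]
cv2.imwrite("pics/dr.png",np.hstack([cv2.resize(s,(450,315),interpolation=2),cv2.resize(t,(315,315),interpolation=2)]))
z=P[...,2]; m=(P[...,0]>.4)&(P[...,0]<.6)&(P[...,1]>-.2)&(P[...,1]<0)&(z>.1)&(z<.3)
print("low finger z",np.sort(z[m])[:15].round(3))
```

```text
t 17.55 pos [ 0.4801 -0.101   0.1651] gap 0.648 F [ 0.2 -0.3 -0.4] q [ 0.63  0.34 -0.67  1.9   0.25  0.98 -0.27]
 shift [ 0.007 -0.003  1.241] turn [ 0.0004  0.0003 -0.0028]
low finger z [0.188 0.189 0.189 0.19  0.19  0.192 0.192 0.192 0.193 0.193 0.193 0.193
 0.194 0.195 0.196]
```

View pics/dr.png

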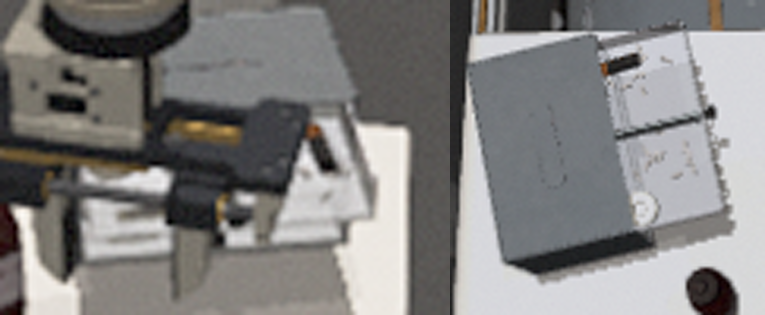

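The right-hand (top view) part shows the drawer open. The stored cell is at (620,65), far side, so the right (-y) compartment; the stored bush is at (645,208), the left (+y) compartment. The fingertip at z 0.188 confirms the +23 mm offset.

Request:
send_rows --targets '[{"dx":0.007,"dy":0,"dz":0.1,"wx":0,"wy":0,"wz":0,"hand":-0.3},{"dx":0,"dy":0,"dz":0.22,"wx":0,"wy":0,"wz":0,"hand":-0.3},{"dx":0,"dy":0,"dz":0.22,"wx":0,"wy":0,"wz":0,"hand":-0.3},{"dx":0,"dy":0,"dz":0.22,"wx":0,"wy":0,"wz":0,"hand":-0.3},{"dx":0,"dy":0,"dz":0.22,"wx":0,"wy":0,"wz":0,"hand":-0.3},{"dx":0,"dy":0,"dz":0.15,"wx":0,"wy":0,"wz":0,"hand":-0.3},{"dx":0,"dy":0,"dz":0.07,"wx":0,"wy":0,"wz":0,"hand":-0.3},{"dx":0,"dy":0,"dz":0.03,"wx":0,"wy":0,"wz":0,"hand":-0.3},{"dx":0,"dy":0,"dz":0,"wx":0,"wy":0,"wz":0,"hand":-0.3}]'

```text
t: 18.55
tool_pos: [0.4805, -0.0996, -0.0199]
tool_rot: [0.748, 0.664, 0.0, 0.0]
force: [-0.3, -0.3, -0.3]
finger_gap: 0.653
grasp_force: 0.0
```

Request:
send_rows --targets '[{"dx":0,"dy":0,"dz":0,"wx":0,"wy":0,"wz":0,"hand":1},{"dx":0,"dy":0,"dz":0,"wx":0,"wy":0,"wz":0,"hand":1},{"dx":0,"dy":0,"dz":0,"wx":0,"wy":0,"wz":0,"hand":1},{"dx":0,"dy":0,"dz":0,"wx":0,"wy":0,"wz":0,"hand":1},{"dx":0,"dy":0,"dz":0,"wx":0,"wy":0,"wz":0,"hand":1}]' --newtons 15

```text
t: 19.05
tool_pos: [0.4805, -0.0997, -0.0197]
tool_rot: [0.748, 0.663, 0.0, 0.0]
force: [-0.8, -1.4, 5.2]
finger_gap: 0.351
grasp_force: 15.0
```

Run:
```python
from h import *
d=cam("top")
q=lambda x,y:[(x-450)/3.15+130-.3,y/3.15+140-.3]
def inorg(p): r=p-O; return [r@ex,r@ey]
for n,p,z in(("bush_st",q(645,208),.103),("cell_st",q(622,64),.101),("knob",q(711,113),.106),("divfront",q(700,119),.1135),("divback",q(617,135),.1135)):
    w=plane(d,[p],z)[0]; print(n,w.round(4),np.round(inorg(w),4))
go([.480,-.100,.15],13.3)
```

```text
bush_st [0.4376 0.1393 0.103 ] [-0.0678  0.076 ]
cell_st [0.582 0.166 0.101] [-0.075  -0.0706]
knob [0.5298 0.0764 0.106 ] [-0.1502  0.0008]
divfront [0.5222 0.0861 0.1135] [-0.139  0.006]
divback [0.5074 0.1663 0.1135] [-0.0576  0.0019]
t 19.1 pos [ 0.4805 -0.0997 -0.0197] gap 0.353 F [-1.  -0.3  6.1] q [ 0.47  0.59 -0.5   2.08  0.51  0.59 -0.51]
 shift [-0.002 -0.002 -1.132] turn [ 0.0004  0.0002 -0.1683]
```

Request:
send_rows --targets '[{"dx":0,"dy":0,"dz":-0.07,"wx":0,"wy":0,"wz":0,"hand":1},{"dx":0,"dy":0,"dz":-0.2,"wx":0,"wy":0,"wz":0,"hand":1},{"dx":0,"dy":0,"dz":-0.25,"wx":0,"wy":0,"wz":0,"hand":1},{"dx":0,"dy":0,"dz":-0.25,"wx":0,"wy":0,"wz":-0.056,"hand":1},{"dx":0,"dy":0,"dz":-0.2,"wx":0,"wy":0,"wz":-0.056,"hand":1},{"dx":0,"dy":0,"dz":-0.1,"wx":0,"wy":0,"wz":-0.056,"hand":1},{"dx":0.1,"dy":0.02,"dz":0,"wx":0,"wy":0,"wz":0,"hand":1},{"dx":0.2,"dy":0.04,"dz":0,"wx":0,"wy":0,"wz":0,"hand":1},{"dx":0.25,"dy":0.05,"dz":0,"wx":0,"wy":0,"wz":0,"hand":1},{"dx":0.25,"dy":0.05,"dz":0,"wx":0,"wy":0,"wz":0,"hand":1},{"dx":0.25,"dy":0.05,"dz":0,"wx":0,"wy":0,"wz":0,"hand":1},{"dx":0.2,"dy":0.04,"dz":0,"wx":0,"wy":0,"wz":0,"hand":1}]'

```text
t: 20.3
tool_pos: [0.473, 0.0938, 0.1411]
tool_rot: [0.62, 0.785, 0.0, 0.0]
force: [0.3, 0.7, -0.4]
finger_gap: 0.351
grasp_force: 15.0
```

Request:
send_rows --targets '[{"dx":0.1,"dy":0.02,"dz":0,"wx":0,"wy":0,"wz":0,"hand":1},{"dx":0,"dy":0,"dz":0,"wx":0,"wy":0,"wz":0,"hand":1},{"dx":0,"dy":0,"dz":0,"wx":0,"wy":0,"wz":0,"hand":1}]'

```text
t: 20.6
tool_pos: [0.4729, 0.1063, 0.1405]
tool_rot: [0.62, 0.784, -0.0, 0.0]
force: [0.0, 0.2, 0.7]
finger_gap: 0.353
grasp_force: 15.0
```

Run:
```python
from h import *
go([.4728,.107,.0705])
```

```text
t 20.6 pos [0.4729 0.1063 0.1405] gap 0.353 F [0.  0.2 0.7] q [ 0.29  0.39 -0.8   1.94  0.34  0.95 -0.44]
 shift [0.005 0.001 0.467] turn [-0.0002  0.0003  0.    ]
```

Request:
send_rows --targets '[{"dx":0.005,"dy":0,"dz":0.08,"wx":0,"wy":0,"wz":0,"hand":1},{"dx":0,"dy":0,"dz":0.12,"wx":0,"wy":0,"wz":0,"hand":1},{"dx":0,"dy":0,"dz":0.12,"wx":0,"wy":0,"wz":0,"hand":1},{"dx":0,"dy":0,"dz":0.08,"wx":0,"wy":0,"wz":0,"hand":1},{"dx":0,"dy":0,"dz":0.045,"wx":0,"wy":0,"wz":0,"hand":1},{"dx":0,"dy":0,"dz":0.02,"wx":0,"wy":0,"wz":0,"hand":1},{"dx":0,"dy":0,"dz":0,"wx":0,"wy":0,"wz":0,"hand":1}]'

```text
t: 21.3
tool_pos: [0.4729, 0.1074, 0.0705]
tool_rot: [0.621, 0.784, -0.0, -0.0]
force: [0.3, 0.4, 0.2]
finger_gap: 0.352
grasp_force: 15.0
```

Request:
send_rows --targets '[{"dx":0,"dy":0,"dz":0,"wx":0,"wy":0,"wz":0,"hand":0.15},{"dx":0,"dy":0,"dz":0,"wx":0,"wy":0,"wz":0,"hand":0.1},{"dx":0,"dy":0,"dz":0,"wx":0,"wy":0,"wz":0,"hand":0.1},{"dx":0,"dy":0,"dz":-0.1,"wx":0,"wy":0,"wz":0,"hand":0.1},{"dx":0,"dy":0,"dz":-0.18,"wx":0,"wy":0,"wz":0,"hand":0.1},{"dx":0,"dy":0,"dz":-0.2,"wx":0,"wy":0,"wz":0,"hand":0.1},{"dx":-0.1,"dy":-0.03,"dz":-0.16,"wx":0,"wy":0,"wz":0,"hand":0},{"dx":-0.2,"dy":-0.06,"dz":0,"wx":0,"wy":0,"wz":0,"hand":0},{"dx":-0.25,"dy":-0.07,"dz":0,"wx":0,"wy":0,"wz":0,"hand":0},{"dx":-0.25,"dy":-0.07,"dz":0,"wx":0,"wy":0,"wz":0,"hand":0},{"dx":-0.25,"dy":-0.07,"dz":0,"wx":0,"wy":0,"wz":0,"hand":0},{"dx":-0.25,"dy":-0.07,"dz":0,"wx":0,"wy":0,"wz":0,"hand":0}]'

```text
t: 22.5
tool_pos: [0.4635, -0.0965, 0.167]
tool_rot: [0.621, 0.784, 0.0, 0.0]
force: [0.5, 0.4, -0.6]
finger_gap: 0.505
grasp_force: 0.0
```

Request:
send_rows --targets '[{"dx":-0.25,"dy":-0.07,"dz":0,"wx":0,"wy":0,"wz":0,"hand":0},{"dx":-0.25,"dy":-0.07,"dz":0,"wx":0,"wy":0,"wz":0,"hand":0},{"dx":-0.25,"dy":-0.07,"dz":0,"wx":0,"wy":0,"wz":0,"hand":0},{"dx":-0.25,"dy":-0.07,"dz":0,"wx":0,"wy":0,"wz":0,"hand":0},{"dx":-0.25,"dy":-0.07,"dz":0,"wx":0,"wy":0,"wz":0,"hand":0},{"dx":-0.22,"dy":-0.06,"dz":0,"wx":0,"wy":0,"wz":0,"hand":0},{"dx":-0.1,"dy":-0.05,"dz":0,"wx":0,"wy":0,"wz":0,"hand":0},{"dx":0,"dy":0,"dz":0,"wx":0,"wy":0,"wz":0.055,"hand":0},{"dx":0,"dy":0,"dz":0,"wx":0,"wy":0,"wz":0.056,"hand":0},{"dx":0,"dy":0,"dz":0,"wx":0,"wy":0,"wz":0,"hand":0},{"dx":0,"dy":0,"dz":0,"wx":0,"wy":0,"wz":0,"hand":0}]'

```text
t: 23.6
tool_pos: [0.4507, -0.3393, 0.1668]
tool_rot: [0.706, 0.708, -0.0, 0.0]
force: [-0.3, -0.3, 0.4]
finger_gap: 0.501
grasp_force: 0.0
```

Run:
```python
from h import *
go([.452,-.3485,-.020],0)
d=cam("top"); P=cloud(d); f=d["frame"]; save(d,"t4.png",(165,140,235,220),7)
hsv=cv2.cvtColor(f,cv2.COLOR_RGB2HSV)
c=cam("side"); P=cloud(c); h=cv2.cvtColor(c["frame"],cv2.COLOR_RGB2HSV)
m=(P[...,0]>.4)&(P[...,0]<.52)&(P[...,1]>-.42)&(P[...,1]<-.3)&(P[...,2]<.03)&(P[...,2]>.003)&((h[...,2]<90)|(h[...,1]>100))
if m.sum()>15:
    v,u=np.nonzero(m); r=cv2.minAreaRect(plane(c,np.c_[u,v],.008)[:,:2].astype(np.float32)); print(r,m.sum())
```

```text
t 23.6 pos [ 0.4507 -0.3393  0.1668] gap 0.501 F [-0.3 -0.3  0.4] q [ 1.    0.45 -0.62  1.73  0.29  1.06  0.28]
 shift [-0.061  0.008  1.245] turn [0.     0.0001 0.0017]
((0.4552867114543915, -0.35216188430786133), (0.012211107648909092, 0.050278324633836746), 1.862472414970398) 94
```

View pics/t4.png

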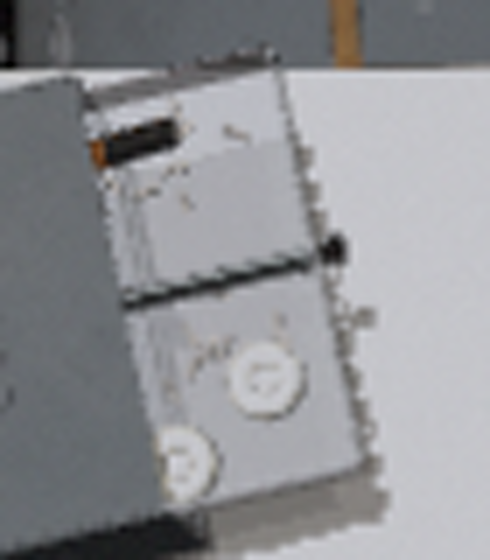

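The crop shows the placed bush flat at (265,378) beside the stored one at (187,462). The stored cell is at (138,142) in the right compartment, and the drawer is still out. Next is the cell.

Request:
send_rows --targets '[{"dx":-0.06,"dy":0.01,"dz":0.1,"wx":0,"wy":0,"wz":0,"hand":0},{"dx":0,"dy":0,"dz":0.22,"wx":0,"wy":0,"wz":0,"hand":0},{"dx":0,"dy":0,"dz":0.22,"wx":0,"wy":0,"wz":0,"hand":0},{"dx":0,"dy":0,"dz":0.22,"wx":0,"wy":0,"wz":0,"hand":0},{"dx":0,"dy":0,"dz":0.22,"wx":0,"wy":0,"wz":0,"hand":0},{"dx":0,"dy":0,"dz":0.15,"wx":0,"wy":0,"wz":0,"hand":0},{"dx":0,"dy":0,"dz":0.08,"wx":0,"wy":0,"wz":0,"hand":0},{"dx":0,"dy":0,"dz":0.035,"wx":0,"wy":0,"wz":0,"hand":0},{"dx":0,"dy":0,"dz":0,"wx":0,"wy":0,"wz":0,"hand":0.3},{"dx":0,"dy":0,"dz":0,"wx":0,"wy":0,"wz":0,"hand":1},{"dx":0,"dy":0,"dz":0,"wx":0,"wy":0,"wz":0,"hand":1},{"dx":0,"dy":0,"dz":0,"wx":0,"wy":0,"wz":0,"hand":1}]' --newtons 15

```text
t: 24.9
tool_pos: [0.4525, -0.3495, -0.0193]
tool_rot: [0.707, 0.707, 0.0, 0.001]
force: [-0.3, -0.3, -0.5]
finger_gap: 0.2
grasp_force: 0.0
```

Request:
send_rows --targets '[{"dx":0,"dy":0,"dz":0,"wx":0,"wy":0,"wz":0,"hand":1},{"dx":0,"dy":0,"dz":0,"wx":0,"wy":0,"wz":0,"hand":1}]'

```text
t: 25.1
tool_pos: [0.4524, -0.3494, -0.0195]
tool_rot: [0.707, 0.707, -0.0, 0.001]
force: [-0.8, 0.0, 5.3]
finger_gap: 0.148
grasp_force: 15.0
```

Request:
send_rows --targets '[{"dx":0,"dy":0,"dz":-0.07,"wx":0,"wy":0,"wz":0,"hand":1},{"dx":0,"dy":0,"dz":-0.22,"wx":0,"wy":0,"wz":0,"hand":1},{"dx":0,"dy":0,"dz":-0.25,"wx":0,"wy":0,"wz":0,"hand":1},{"dx":0,"dy":0,"dz":-0.25,"wx":0,"wy":0,"wz":0,"hand":1},{"dx":0,"dy":0,"dz":-0.2,"wx":0,"wy":0,"wz":-0.055,"hand":1},{"dx":0,"dy":0,"dz":-0.11,"wx":0,"wy":0,"wz":-0.056,"hand":1},{"dx":0.1,"dy":0.05,"dz":0,"wx":0,"wy":0,"wz":0,"hand":1},{"dx":0.2,"dy":0.09,"dz":0,"wx":0,"wy":0,"wz":0,"hand":1},{"dx":0.25,"dy":0.11,"dz":0,"wx":0,"wy":0,"wz":0,"hand":1},{"dx":0.25,"dy":0.11,"dz":0,"wx":0,"wy":0,"wz":0,"hand":1},{"dx":0.25,"dy":0.11,"dz":0,"wx":0,"wy":0,"wz":0,"hand":1},{"dx":0.25,"dy":0.11,"dz":0,"wx":0,"wy":0,"wz":0,"hand":1}]'

```text
t: 26.3
tool_pos: [0.4912, -0.1366, 0.1444]
tool_rot: [0.621, 0.783, -0.0, -0.001]
force: [1.2, 0.2, -0.7]
finger_gap: 0.15
grasp_force: 15.0
```

Request:
send_rows --targets '[{"dx":0.25,"dy":0.11,"dz":0,"wx":0,"wy":0,"wz":0,"hand":1},{"dx":0.25,"dy":0.12,"dz":0,"wx":0,"wy":0,"wz":0,"hand":1},{"dx":0.25,"dy":0.12,"dz":0,"wx":0,"wy":0,"wz":0,"hand":1},{"dx":0.25,"dy":0.12,"dz":0,"wx":0,"wy":0,"wz":0,"hand":1},{"dx":0.25,"dy":0.12,"dz":0,"wx":0,"wy":0,"wz":0,"hand":1},{"dx":0.2,"dy":0.09,"dz":0,"wx":0,"wy":0,"wz":0,"hand":1},{"dx":0.15,"dy":0.06,"dz":0,"wx":0,"wy":0,"wz":0,"hand":1},{"dx":0.05,"dy":0.02,"dz":0,"wx":0,"wy":0,"wz":0,"hand":1},{"dx":0,"dy":0,"dz":0,"wx":0,"wy":0,"wz":0,"hand":1},{"dx":0,"dy":0,"dz":0,"wx":0,"wy":0,"wz":0,"hand":1}]'

```text
t: 27.3
tool_pos: [0.5456, 0.1265, 0.1443]
tool_rot: [0.621, 0.784, -0.001, 0.0]
force: [0.9, -1.0, 0.0]
finger_gap: 0.145
grasp_force: 15.0
```

Run:
```python
from h import *
go([.5475,.1297,.0705])
```

```text
t 27.3 pos [0.5456 0.1265 0.1443] gap 0.145 F [ 0.9 -1.   0. ] q [ 0.2   0.49 -0.74  1.76  0.38  1.03 -0.45]
 shift [0.019 0.018 0.492] turn [-0.0006  0.0005 -0.0009]
```

Request:
send_rows --targets '[{"dx":0.019,"dy":0.018,"dz":0.05,"wx":0,"wy":0,"wz":0,"hand":1},{"dx":0,"dy":0,"dz":0.12,"wx":0,"wy":0,"wz":0,"hand":1},{"dx":0,"dy":0,"dz":0.13,"wx":0,"wy":0,"wz":0,"hand":1},{"dx":0,"dy":0,"dz":0.1,"wx":0,"wy":0,"wz":0,"hand":1},{"dx":0,"dy":0,"dz":0.06,"wx":0,"wy":0,"wz":0,"hand":1},{"dx":0,"dy":0,"dz":0.03,"wx":0,"wy":0,"wz":0,"hand":1},{"dx":0,"dy":0,"dz":0,"wx":0,"wy":0,"wz":0,"hand":1}]'

```text
t: 28.0
tool_pos: [0.548, 0.131, 0.071]
tool_rot: [0.621, 0.784, -0.0, -0.0]
force: [-0.1, -0.4, 0.3]
finger_gap: 0.146
grasp_force: 15.0
```

Request:
send_rows --targets '[{"dx":0,"dy":0,"dz":0,"wx":0,"wy":0,"wz":0,"hand":0.65},{"dx":0,"dy":0,"dz":0,"wx":0,"wy":0,"wz":0,"hand":0.6},{"dx":0,"dy":0,"dz":0,"wx":0,"wy":0,"wz":0,"hand":0.6},{"dx":0,"dy":0,"dz":-0.08,"wx":0,"wy":0,"wz":0,"hand":0.6},{"dx":0,"dy":0,"dz":-0.18,"wx":0,"wy":0,"wz":0,"hand":0.6},{"dx":0,"dy":0,"dz":-0.2,"wx":0,"wy":0,"wz":0,"hand":0.6},{"dx":0,"dy":0,"dz":-0.17,"wx":0,"wy":0,"wz":0,"hand":0.2},{"dx":-0.12,"dy":-0.07,"dz":0,"wx":0,"wy":0,"wz":0,"hand":0},{"dx":-0.12,"dy":-0.07,"dz":0,"wx":0,"wy":0,"wz":0,"hand":0},{"dx":-0.12,"dy":-0.066,"dz":0,"wx":0,"wy":0,"wz":0,"hand":0},{"dx":0,"dy":0,"dz":0,"wx":0,"wy":0,"wz":0,"hand":0}]'

```text
t: 29.1
tool_pos: [0.5301, 0.0684, 0.1666]
tool_rot: [0.622, 0.783, -0.001, 0.001]
force: [-0.2, -1.4, -0.2]
finger_gap: 0.492
grasp_force: 0.0
```

Run:
```python
from h import *
go([.5305,.071,.064])
c=cam("side"); d=cam("top")
s=c["frame"][110:180,225:325,::-1]; t=d["frame"][140:220,165:235,::-1]
cv2.imwrite("pics/dr2.png",np.hstack([cv2.resize(s,(500,350),interpolation=2),cv2.resize(t,(300,350),interpolation=2)]))
```

```text
t 29.1 pos [0.5301 0.0684 0.1666] gap 0.492 F [-0.2 -1.4 -0.2] q [ 0.33  0.43 -0.76  1.8   0.34  1.05 -0.33]
 shift [0.018 0.007 0.684] turn [-0.0001  0.001  -0.0019]
```

View pics/dr2.png

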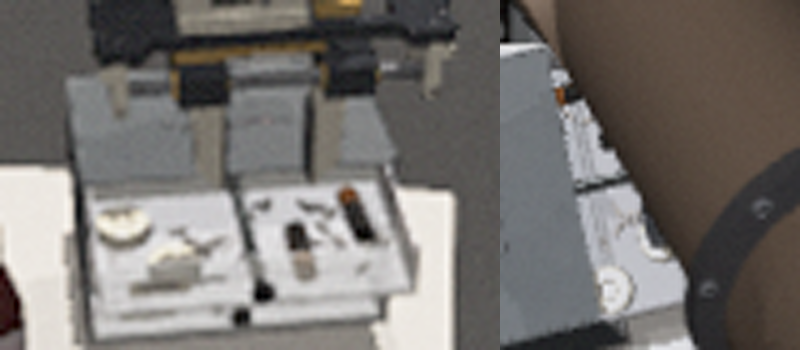

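In the side half of the picture both bushes are in the left compartment at (122,225) and (175,260), and both cells are in the right one at (357,215) and (300,250). Now I pinch the knob and push the drawer home.

Request:
send_rows --targets '[{"dx":0.015,"dy":0.007,"dz":0.07,"wx":0,"wy":0,"wz":0,"hand":-0.1},{"dx":0,"dy":0,"dz":0.14,"wx":0,"wy":0,"wz":0,"hand":-0.1},{"dx":0,"dy":0,"dz":0.16,"wx":0,"wy":0,"wz":0,"hand":-0.1},{"dx":0,"dy":0,"dz":0.16,"wx":0,"wy":0,"wz":0,"hand":-0.1},{"dx":0,"dy":0,"dz":0.1,"wx":0,"wy":0,"wz":0,"hand":-0.1},{"dx":0,"dy":0,"dz":0.05,"wx":0,"wy":0,"wz":0,"hand":0.2},{"dx":0,"dy":0,"dz":0,"wx":0,"wy":0,"wz":0,"hand":1},{"dx":0,"dy":0,"dz":0,"wx":0,"wy":0,"wz":0,"hand":1},{"dx":0,"dy":0,"dz":0,"wx":0,"wy":0,"wz":0,"hand":1},{"dx":0,"dy":0,"dz":0,"wx":0,"wy":0,"wz":0,"hand":1},{"dx":0,"dy":0,"dz":0,"wx":0,"wy":0,"wz":0,"hand":1}]' --newtons 15

```text
t: 30.3
tool_pos: [0.5298, 0.0735, 0.0642]
tool_rot: [0.621, 0.784, -0.001, -0.0]
force: [-4.8, -1.4, 5.4]
finger_gap: 0.169
grasp_force: 15.0
```

Request:
send_rows --targets '[{"dx":0.02,"dy":0,"dz":0,"wx":0,"wy":0,"wz":0,"hand":1},{"dx":0.04,"dy":0,"dz":0,"wx":0,"wy":0,"wz":0,"hand":1},{"dx":0.05,"dy":0,"dz":0,"wx":0,"wy":0,"wz":0,"hand":1},{"dx":0.05,"dy":0,"dz":0,"wx":0,"wy":0,"wz":0,"hand":1},{"dx":0.05,"dy":0,"dz":0,"wx":0,"wy":0,"wz":0,"hand":1},{"dx":0.05,"dy":0,"dz":0,"wx":0,"wy":0,"wz":0,"hand":1},{"dx":0.05,"dy":0,"dz":0,"wx":0,"wy":0,"wz":0,"hand":1},{"dx":0.05,"dy":0,"dz":0,"wx":0,"wy":0,"wz":0,"hand":1},{"dx":0.05,"dy":0,"dz":0,"wx":0,"wy":0,"wz":0,"hand":1},{"dx":0.05,"dy":0,"dz":0,"wx":0,"wy":0,"wz":0,"hand":1},{"dx":0.04,"dy":0,"dz":0,"wx":0,"wy":0,"wz":0,"hand":1},{"dx":0.03,"dy":0,"dz":0,"wx":0,"wy":0,"wz":0,"hand":1}]'

```text
t: 31.5
tool_pos: [0.5115, 0.1514, 0.0642]
tool_rot: [0.621, 0.784, -0.001, -0.0]
force: [-3.7, -1.9, 4.6]
finger_gap: 0.17
grasp_force: 15.0
```

Request:
send_rows --targets '[{"dx":0.02,"dy":0,"dz":0,"wx":0,"wy":0,"wz":0,"hand":1},{"dx":0.015,"dy":0,"dz":0,"wx":0,"wy":0,"wz":0,"hand":1},{"dx":0.01,"dy":0,"dz":0,"wx":0,"wy":0,"wz":0,"hand":1},{"dx":0,"dy":0,"dz":0,"wx":0,"wy":0,"wz":0,"hand":1}]'

```text
t: 31.9
tool_pos: [0.5114, 0.1519, 0.0641]
tool_rot: [0.622, 0.783, -0.003, 0.002]
force: [-2.2, -16.6, 11.7]
finger_gap: 0.169
grasp_force: 15.0
```

Request:
send_rows --targets '[{"dx":-0.01,"dy":0,"dz":0,"wx":0,"wy":0,"wz":0,"hand":0.6},{"dx":0,"dy":0,"dz":0,"wx":0,"wy":0,"wz":0,"hand":0},{"dx":0,"dy":0,"dz":0,"wx":0,"wy":0,"wz":0,"hand":-0.3},{"dx":0,"dy":0,"dz":-0.07,"wx":0,"wy":0,"wz":0,"hand":-0.3},{"dx":0,"dy":0,"dz":-0.2,"wx":0,"wy":0,"wz":0,"hand":-0.3},{"dx":0,"dy":0,"dz":-0.25,"wx":0,"wy":0,"wz":0,"hand":-0.3},{"dx":0,"dy":0,"dz":-0.25,"wx":0,"wy":0,"wz":0,"hand":-0.3},{"dx":-0.1,"dy":0,"dz":-0.1,"wx":0,"wy":0,"wz":0,"hand":-0.3},{"dx":-0.25,"dy":0,"dz":0,"wx":0,"wy":0,"wz":0,"hand":-0.3},{"dx":-0.25,"dy":0,"dz":0,"wx":0,"wy":0,"wz":0,"hand":-0.3},{"dx":-0.25,"dy":-0.1,"dz":0,"wx":0,"wy":0,"wz":0,"hand":-0.3},{"dx":-0.25,"dy":-0.2,"dz":0,"wx":0,"wy":0,"wz":0,"hand":-0.3}]'

```text
t: 33.1
tool_pos: [0.507, -0.0151, 0.1947]
tool_rot: [0.62, 0.784, 0.001, 0.0]
force: [0.6, -0.4, 0.1]
finger_gap: 0.649
grasp_force: 0.0
```

Request:
send_rows --targets '[{"dx":-0.25,"dy":-0.2,"dz":0,"wx":0,"wy":0,"wz":0,"hand":-0.3},{"dx":-0.25,"dy":-0.2,"dz":0,"wx":0,"wy":0,"wz":0,"hand":-0.3},{"dx":-0.15,"dy":-0.1,"dz":0,"wx":0,"wy":0,"wz":0,"hand":-0.3},{"dx":0,"dy":0,"dz":0,"wx":0,"wy":0,"wz":0,"hand":-0.3}]'

```text
t: 33.5
tool_pos: [0.4535, -0.1308, 0.1944]
tool_rot: [0.623, 0.782, -0.001, 0.001]
force: [0.9, 0.9, -0.6]
finger_gap: 0.648
grasp_force: 0.0
```

Run:
```python
from h import *
go([.5,.071,.064])
c=cam("side"); d=cam("top")
P=cloud(c); h=cv2.cvtColor(c["frame"],cv2.COLOR_RGB2HSV)
k,l,s_,ce=cv2.connectedComponentsWithStats(((h[...,2]<55)&(P[...,0]>.46)&(P[...,0]<.56)&(P[...,1]>.1)&(P[...,1]<.2)&(P[...,2]>.02)).astype(np.uint8))
for i in range(1,k):
    if s_[i,4]>4: print(s_[i],ce[i],np.median(P[l==i],0).round(4),plane(c,[ce[i]],.106))
m=(P[...,0]>.3)&(P[...,0]<.45)&(P[...,1]>-.28)&(P[...,1]<-.1)&(P[...,2]>.112)&(P[...,2]<.125); print("cap",np.median(P[m],0))
s=c["frame"][110:220,215:315,::-1]; t=d["frame"][140:240,125:225,::-1]
cv2.imwrite("pics/end.png",np.hstack([cv2.resize(s,(400,440),interpolation=2),cv2.resize(t,(400,440),interpolation=2)]))
```

```text
t 33.5 pos [ 0.4535 -0.1308  0.1944] gap 0.648 F [ 0.9  0.9 -0.6] q [ 0.77  0.28 -0.74  1.9   0.22  1.04  0.17]
 shift [1.244 0.603 0.867] turn [-0.0003  0.0009 -0.0033]
[272 161   2   4   6] [272.66666667 162.5       ] [0.512  0.1522 0.0658] [[0.51576029 0.09618245 0.106     ]]
cap [ 0.3782701  -0.20000657  0.12135696]
```

View pics/end.png

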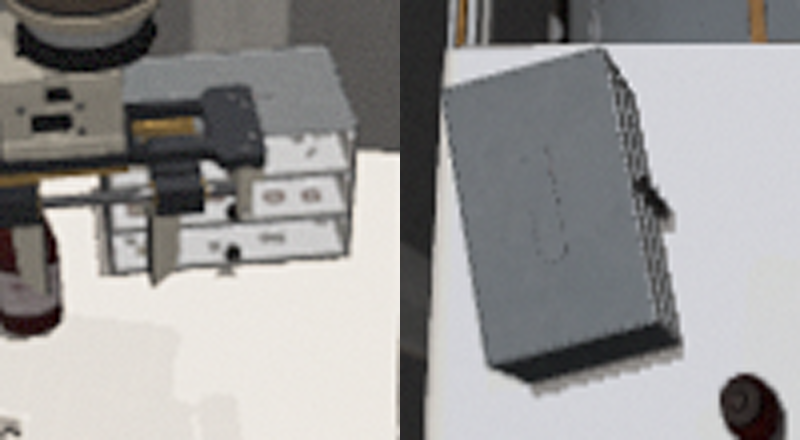

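The side half shows the drawer front flush with the two below it. In the top half the pale ajar strip is gone and the knobs line up at (648,190). The drawer is shut, the flask is standing at about (0.378,-0.19), and the arm is clear, so I hand in.

```bash
python3 -c "
from cell import order
print(order.close_job())"
```

```text
the job is handed in; nothing more can be done
None
```

The job is handed in at about 33.5 s: the flask stands upright clear of the drawer, the cell and bush lie with their own kind, and the top drawer looks fully shut; no verdict came back.

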